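# Seat the sini cup on the turntable, turn it to the front and hold

### The arm

A 7-joint arm with a two-finger parallel gripper is mounted at the origin on the work surface. World frame = base frame: x ahead of the robot, y to its left, z up, the work surface at z = 0. Lengths are in m, angles in rad, forces in N, time in s.
With the tool pointing down it reaches from about 0.425 to 0.95 m from the base axis. Payload 16.7 kg.
Tool frame: the origin (TCP) lies midway between the tips of the shut fingers; the grasp point (between the pads) lies behind it (bot.grip_point_offset is the x of the grasp point in the tool frame, in m); x points along the fingers, y is the direction in which the jaws open and shut, and the axes are right-handed (so a half turn about x gives the same grasp; the last joint's range is limited). The gripper opens to 94 mm and grips with 3 to 60 N. Pads are 16 mm wide; open, the fingers measure 119 mm over their backs; the gripper's body (75 mm by 177 mm) begins 78 mm behind the grasp point.
Start: joints at [-1.474, 0.426, 0.074, 1.606, -0.034, 1.111, -0.067], TCP at [0.165, 0.655, 0.205] pointing down, gripper open.
Joint ranges: [-2.85, 2.85], [-0.5, 2.14], [-1.23, 1.37], [0.21, 2.46], [-1.02, 4.16], [0.16, 2.05], [-2.73, 2.73]. Speed limits (rad/s): [1.89, 1.89, 2.39, 2.39, 3.01, 3.01, 3.01].

### API

Orientations are given as [roll, pitch, yaw] about the fixed x, y, z axes, in that order (R = Rz(yaw) Ry(pitch) Rx(roll)).
In Python, from plant import sensors, imaging, ticket, bot gives the robot as it stands. The module is installed in compiled form; this text tells all that it offers.
- The arm moves only by the tool move_arm, never from a script. Its argument "deltas" is a list of rows, each an object of numbers: "hand": the gripper command: -1 is fully open, 1 is shut, values between are in proportion; "tx", "ty", "tz": the shift along the tool's x, y, z in units of 100 mm (1.0 is 100 mm); "yaw": the turn about the tool's x in units of 120 degrees (1.0 is 120 degrees). In form: [{"hand": .., "tx": .., "ty": .., "tz": .., "yaw": ..}, ...]. A call has 1 to 8 rows; each row is the pose to reach, as a shift and turn from the pose commanded when the call began, along the tool's axes at that moment; what a row does not reach only later rows make up. A row lasts 1/12 s, in which the tool goes at most 41.7 mm and 7.16 degrees, less where a joint would pass 70% of its speed; a pose out of reach is approached as far as the arm can. A call with a number of a shift or a turn outside -1 to 1 is refused whole. A call with a gripper value outside its range is refused whole. The fingers move at their own pace and stop on an object; "grip_force" is the grip in N (left out, the last holds). Time passes only in rows, so rows that repeat a pose let the fingers close. It gives the time, the measured TCP pose, the force and the opening at its end, in the units of the state.
- sensors.sense(): the state, without advancing time (a new reading comes with each control period).
- imaging.get_image(name): name is "scene" or "side" or "wrist"; returns a dict with "image" (480x640x3 uint8, red, green, blue), "range_z" (480x640 float32, m along the optical axis (not along the pixel's ray), 0 where there is no reading), "fx", "fy", "cx", "cy" (pixels), "distortion" ([k1, k2, p1, p2, k3] as OpenCV has them; the pictures are not rectified), "rvec" (rotation vector, rad) and "tvec" (3), from world to camera coordinates, as OpenCV has them; the wrist camera has in their place "T_tool_cam" (4x4, takes a point from camera to tool coordinates, whose origin is the TCP and whose axes are the tool frame's). Camera axes: x right, y down, z forward; pixel columns grow to the right and rows downward; lengths in m; the calibration is good to about 2 mm. A picture is of the moment at which its call begins: read the wrist's pose just before it.
- ticket.sign_off(): hands the job in, once; it reports no verdict.
The state is a dict: "t": time; "joints": joint angles; "joint_velocities": joint speeds; "joint_efforts": joint torques, N m; "tool_pos": TCP position; "orientation": TCP orientation; "force": force on the tool from outside, world axes, zero at the start; "wrist_torque": the same for the moment, N m; "gripper_width": opening from 0.0 (shut) to 1.0 (fully open).
Only numpy, scipy, OpenCV 4.12 (cv2) and the standard library are available. Lean on these libraries where they do the work, as an engineer would, in place of code of your own. Each camera call takes 0.05 s, during which the arm holds its last target.

### The job

Take the one cup that stands mouth-up on the steel tray, squeezing the thin porcelain gently (no more than about 35 N), and set it softly and upright into the empty ring on the turntable. Then take the wooden bar handle at the turntable's centre and turn the turntable slowly with it until the cup stands squarely in front, at the pointed tab of the fixed foot, and finish there still gripping the handle so that the turntable is held still. Leave everything else where it stands.

Things in the scene. Friction and masses are not known exactly. Their poses are not given: they have to be found in the camera images.
- cup_mid (a point): centre (on the axis, half-way up) of the one cup that stands mouth-up on the steel tray; loose handleless white porcelain cup, 55 mm tall, 58 mm across the rim, 55 mm across 14 mm above the foot, foot 48 mm across, wall 3.5 mm, 90 to 145 g; its z axis points up out of the mouth. Its foot stands on the tray's 4 mm thick floor
- tray: fixed square steel tray, 220 x 220 mm, rim 10 mm high; origin under its centre. Four cups stand on it at the corners of a 110 mm square, sides parallel to the tray's: one mouth-up (to be taken) and three mouth-down; any corner can hold any cup
- stand: fixed dark steel foot of the turntable, 250 mm across; origin on the turning axis at the table. Its pointed front tab, 30 mm wide, sticks out under the plate along the stand's -x axis, to 205 mm from the axis: that is the front. On the plate (top 30 mm above the table) three jars are fixed 105 mm from the axis, at 90, 180 and 270 degrees from the ring, none above 123 mm over the table
- turntable (a joint): turn of the round wooden plate about the vertical axis through the stand's origin, rad, growing anticlockwise seen from above; 0 (or a whole turn, 6.283) when the empty ring lies exactly at the front tab; turns freely either way for a full turn, light friction 0.05 N m, stays where it is left
- place (a point): centre of the empty ring, on the plate's top face, 105 mm from the axis; the ring is raised 4 mm, 31 mm inner radius, 36 mm outer; the cup's foot (48 mm across) goes inside and stands on the plate's top. Axes turn with the plate: its x axis points from the ring to the turning axis. The plate is 300 mm across
- bar (a point): centre of the wooden bar handle (its solid is turntable_c0), on the turning axis, 147.5 mm above the table; bar 64 mm long, 14 mm wide, 25 mm tall, on a post 12 mm across. Axes turn with the plate: the bar lies along its y axis, which is square to the line from the axis to the ring
- turned_cup0: one of three cups of the same size standing mouth-down on the tray; origin under its centre. Leave alone
- turned_cup1: another mouth-down cup, as turned_cup0
- turned_cup2: another mouth-down cup, as turned_cup0
- burner: ceramic incense burner, 75 mm square foot, flared bowl 84 mm across, 95 mm tall; origin under its centre. Leave alone
- grinder: black plastic grinder, 100 mm across, 185 mm tall; origin under its centre. Leave alone
- spice_jar: closed glass jar 56 mm across, 90 mm tall; origin under its centre. Leave alone
- pan_corner (a point): on the table under the corner nearest the robot and the turntable of a dark roasting pan, 200 mm (its x) x 320 mm (its y), 55 mm tall, which spreads from here along its +x and +y axes; silicone handles stick out 43 mm beyond both ends of its y axis. Leave alone
Things that resemble listed ones, but are neither listed nor needed, are in the scene too. What is shaped like the part that bears cup_mid but orange is not meant.

How it is judged:
On the way, in this order (a step that is already met when the one before it is completed fails the run):
1. the cup stands upright in the ring on the turntable, let go (horizontal distance between cup_mid and place below 0.012 m and z of cup_mid in the frame of place between 0.022 and 0.031 m and angle between cup_mid's own z axis and vertical below 0.1 rad and contact force between the fingers and cup below 0.1 N), for 0.2 s.
2. with the cup in the ring, the bar handle is gripped before the turntable has been turned to the front (all of step 1 and contact force between the fingers and turntable_c0 above 5 N and not (y of place in the frame of stand between -0.014 and 0.014 m and x of place in the frame of stand below -0.08 m)), for 0.1 s.
3. the turntable, held by its handle, brings the cup to the front tab (all of step 1 and contact force between the fingers and turntable_c0 above 5 N and y of place in the frame of stand between -0.014 and 0.014 m and x of place in the frame of stand below -0.08 m), for 0.1 s.
At the end, for the whole second after the job is handed in: cup upright in the ring (within 12 mm of its centre, tilt under 0.1 rad, let go); ring at the front within 14 mm either side of the tab's centre line (7.5 degrees); turntable still (under 0.04 rad/s); fingers still gripping the bar handle (over 5 N) (all of step 3 and velocity of joint turntable between -0.04 and 0.04 rad/s); the arm keeps its last pose, push and grip.
It fails at once if the cup is squeezed too hard (over 90 N, both pads and jolts added; 35 N a pad is safe) (contact force between the fingers and cup above 90 N).
It fails at once if the cup is tipped over (more than 0.5 rad) (angle between cup_mid's own z axis and vertical above 0.5 rad).
It fails at once if the cup is dropped or banged on the turntable (over 30 N) (contact force between cup and stand above 30 N).
It fails at once if one of the other things is moved by more than 20 mm (distance of any of turned_cup0, turned_cup1, turned_cup2, burner, grinder, pan_corner, spice_jar from where it was at the start of the episode above 0.02 m).
It also fails if it takes over 72 s, if anything falls off the work surface, if the arm or the gripper's body presses on something with over 40 N, if the wrist force passes 120 N, or if a joint passes its speed limit or range.

## Working session

There is one attempt and no reset: what is moved stays moved. The work goes in short steps, Python scripts to look and compute and a tool call to move; the robot and the scene stay as the last step left them, time stands still between calls to the robot, and variables do not carry over. Pictures are saved under pics/ and viewed, and the job is handed in when it is done.

Besides the shell and the picture viewer there is one more tool, called after "Call:" by a JSON object that holds its "method" and its "body". move_arm: Moves the arm, as the interface text tells. Its arguments: {"type":"object","properties":{"deltas":{"type":"array"},"grip_force":{"type":"number"}},"required":["deltas"]}

```bash
mkdir -p pics
cat > h.py <<'E'
import numpy as np, cv2
from plant import sensors, imaging, ticket, bot
from scipy.spatial.transform import Rotation as R
def tool():
    s=sensors.sense(); T=np.eye(4); T[:3,:3]=R.from_euler('xyz',s['orientation']).as_matrix(); T[:3,3]=s['tool_pos']; return T,s
def grab(n):
    T,s=tool(); d=imaging.get_image(n)
    if n=='wrist': d['T']=T@np.array(d['T_tool_cam'])
    else:
        M=np.eye(4); M[:3,:3]=cv2.Rodrigues(np.array(d['rvec'],float))[0]; M[:3,3]=np.ravel(d['tvec']); d['T']=np.linalg.inv(M)
    d['K']=np.array([[d['fx'],0,d['cx']],[0,d['fy'],d['cy']],[0,0,1.]]); return d
def rays(d,uv):
    p=cv2.undistortPoints(np.array(uv,float).reshape(-1,1,2),d['K'],np.array(d['distortion'],float)).reshape(-1,2)
    return np.c_[p,np.ones(len(p))]
def plane(d,uv,z):
    r=rays(d,uv)@d['T'][:3,:3].T; o=d['T'][:3,3]
    return o+r*((z-o[2])/r[:,2])[:,None]
def cloud(d):
    h,w=d['range_z'].shape; u,v=np.meshgrid(np.arange(w),np.arange(h))
    r=rays(d,np.c_[u.ravel(),v.ravel()])*d['range_z'].reshape(-1,1)
    P=r@d['T'][:3,:3].T+d['T'][:3,3]; P[d['range_z'].ravel()==0]=np.nan
    return P.reshape(h,w,3)
def save(d,f): cv2.imwrite('pics/'+f,d['image'][:,:,::-1])
E
python3 - <<'E'
from h import *
import pickle
for n in ['scene','side','wrist']:
    d=grab(n); save(d,n+'0.png'); pickle.dump(d,open(n+'0.pkl','wb')); print(n,d['T'].round(3).tolist(),d['fx'])
print(sensors.sense(),bot.grip_point_offset)
E
```

```text
scene [[0.813, 0.316, -0.489, 1.217], [0.582, -0.44, 0.684, -0.854], [0.0, -0.841, -0.542, 0.827], [0.0, 0.0, 0.0, 1.0]] 494.8655457623032
side [[-0.949, 0.216, -0.23, 0.961], [0.315, 0.673, -0.67, 1.13], [0.01, -0.708, -0.706, 1.242], [0.0, 0.0, 0.0, 1.0]] 574.0312238326633
wrist [[0.244, 0.932, 0.267, 0.088], [0.97, -0.235, -0.067, 0.676], [0.0, 0.275, -0.961, 0.385], [0.0, 0.0, 0.0, 1.0]] 396.79829619415796
{'t': 0.15, 'joints': array([-1.47351693,  0.42622813,  0.07387762,  1.60593173, -0.03408862,
        1.11065443, -0.06707376]), 'joint_velocities': array([-1.41879326e-04, -1.61624626e-04, -1.29825007e-03,  1.32887224e-04,
       -1.82363167e-06,  6.03019566e-05,  7.15495629e-04]), 'joint_efforts': array([ 3.21404880e-02, -9.10359192e+01,  3.56328383e+00, -4.34267128e+01,
       -5.54001750e-02,  3.29728452e-01, -1.80275627e-03]), 'tool_pos': array([0.16490288, 0.65459347, 0.20541077]), 'orientation': array([2.17004684, 1.57075384, 1.92326337]), 'force': array([-0.7157276 ,  0.76598994,  0.62749645]), 'wrist_torque': array([ 0.09830604, -0.03996174,  0.02725268]), 'gripper_width': 1.0011810328593864} -0.0188
```

View pics/scene0.png

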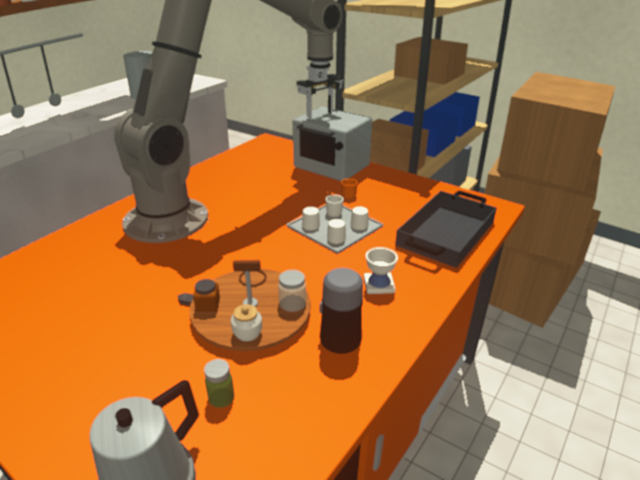

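View pics/side0.png

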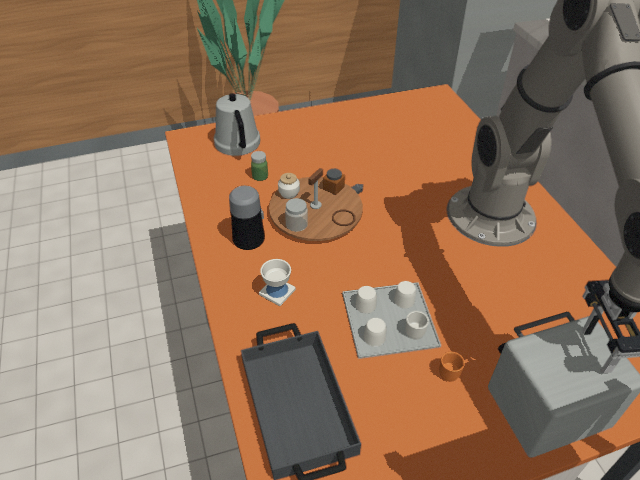

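View pics/wrist0.png

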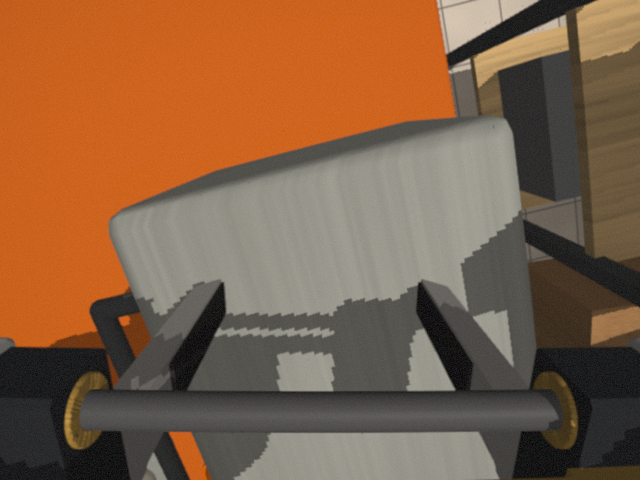

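The scene shows the tray with four white cups. The candidates in the side view are (367,299), (406,294) and (375,331), all closed tops, (417,325), which is open, and an orange cup at (451,366), which is excluded. The turntable is at (316,205) in side, with its empty ring at (343,217). I'll confirm the cup in an enlarged crop.

Run:
```python
from h import *
import pickle
s=pickle.load(open('side0.pkl','rb')); c=pickle.load(open('scene0.pkl','rb'))
a=cv2.resize(s['image'][270:390,335:475],None,fx=3,fy=3,interpolation=2)[:,:400]
b=cv2.resize(c['image'][180:255,280:390],None,fx=3.6,fy=3.6,interpolation=2)
o=np.zeros((600,800,3),np.uint8); o[:a.shape[0],:a.shape[1]]=a; o[:b.shape[0],400:400+b.shape[1]]=b
t=cv2.resize(s['image'][165:245,260:375],None,fx=3,fy=3,interpolation=2); o[360:600,:345]=t
t=cv2.resize(c['image'][255:350,180:320],None,fx=3,fy=3,interpolation=2)[:285,:400]; o[300:300+len(t),400:400+t.shape[1]]=t
cv2.imwrite('pics/crop.png',o[:,:,::-1])
for n,d,px in [('side',s,[(417,325),(367,295),(406,290),(375,327),(343,217),(316,176),(316,205),(390,350),(300,340),(276,290),(560,360)]),('scene',c,[(335,203),(311,211),(360,212),(337,225),(252,280),(247,266),(333,160)])]:
    P=cloud(d)
    for u,v in px: print(n,u,v,P[v,u].round(3))
```

```text
side 417 325 [0.425 0.338 0.012]
side 367 295 [0.531 0.235 0.059]
side 406 290 [0.424 0.252 0.059]
side 375 327 [0.55  0.34  0.059]
side 343 217 [ 0.476 -0.108  0.027]
side 316 176 [ 0.544 -0.173  0.157]
side 316 205 [ 0.539 -0.186  0.028]
side 390 350 [0.521 0.383 0.002]
side 300 340 [0.74  0.307 0.04 ]
side 276 290 [0.755 0.128 0.04 ]
side 560 360 [0.251 0.645 0.202]
scene 335 203 [0.459 0.325 0.059]
scene 311 211 [0.422 0.244 0.055]
scene 360 212 [0.554 0.323 0.058]
scene 337 225 [0.538 0.216 0.058]
scene 252 280 [ 0.483 -0.107  0.028]
scene 247 266 [ 0.55  -0.187  0.15 ]
scene 333 160 [0.3   0.551 0.087]
```

View pics/crop.png

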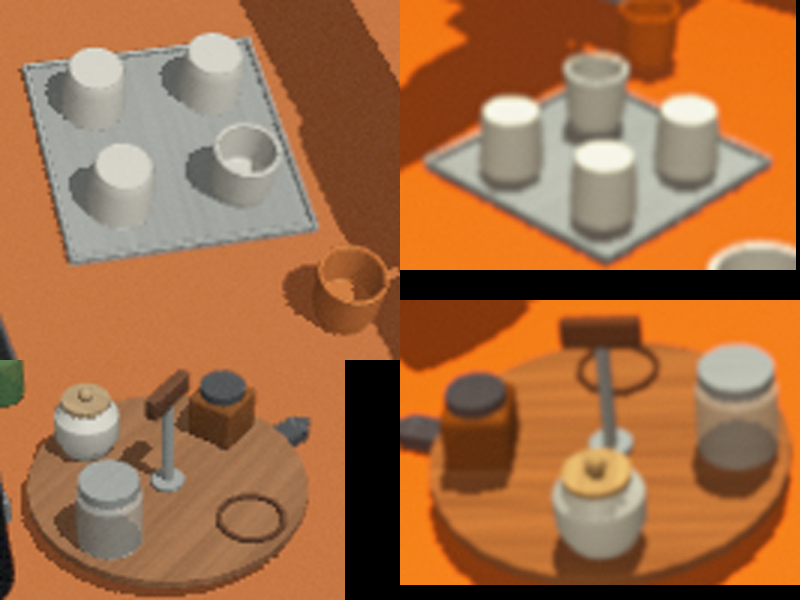

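The crop confirms it. Only the cup at side (417,325) / scene (335,205) has an open mouth and is white. The ring is empty at side (343,217). Next I'll measure precisely.

Run:
```python
from h import *
import pickle
def circ(p):
    A=np.c_[2*p[:,:2],np.ones(len(p))]; s=np.linalg.lstsq(A,(p[:,:2]**2).sum(1),rcond=None)[0]; return s[:2],np.sqrt(s[2]+s[0]**2+s[1]**2)
for n in ['side','scene']:
    d=pickle.load(open(n+'0.pkl','rb')); P=cloud(d); im=d['image']; hsv=cv2.cvtColor(im,cv2.COLOR_RGB2HSV)
    X,Y,Z=P[...,0],P[...,1],P[...,2]
    # cups
    m=(Z>.05)&(Z<.066)&(X>.36)&(X<.62)&(Y>.15)&(Y<.42)&(hsv[...,1]<80)
    k,l,st,ce=cv2.connectedComponentsWithStats(m.astype(np.uint8))
    for i in range(1,k):
        if st[i,4]>15:
            ys,xs=np.where(l==i); h=cv2.convexHull(np.c_[xs,ys].astype(np.int32))[:,0]
            q=plane(d,h,.059); c,r=cv2.minEnclosingCircle(q[:,:2].astype(np.float32)); print(n,'cup',ce[i].round(0),st[i,4],np.round(c,4),round(r,4),'zmed',np.median(Z[l==i]).round(4), 'orange' if 0 else '')
    # plate
    m=(Z>.02)&(Z<.04)&(np.hypot(X-.54,Y+.185)<.2)
    pts=P[m]; 
    c,r=cv2.minEnclosingCircle(pts[:,:2].astype(np.float32)); print(n,'plate',c,r,np.median(pts[:,2]))
    # plate by contour
    # bar: z>.13
    m=(Z>.13)&(Z<.17)&(np.hypot(X-.54,Y+.185)<.06)
    ys,xs=np.where(m); pts=P[m]; q=pts[pts[:,2]>np.percentile(pts[:,2],50)]
    r=cv2.minAreaRect(pts[:,:2].astype(np.float32)); print(n,'bar',len(pts),r, np.percentile(pts[:,2],[5,50,95]), (xs.min(),xs.max(),ys.min(),ys.max()))
    # tab: near table, dark low sat outside plate
    m=(Z<.03)&(np.hypot(X-.54,Y+.185)<.24)&(np.hypot(X-.54,Y+.185)>.13)&(hsv[...,2]<110)&(hsv[...,1]<120)
    ys,xs=np.where(m); print(n,'tab',m.sum(),P[m].mean(0).round(3),(xs.min(),xs.max(),ys.min(),ys.max()))
    # ring: dark on plate
    m=(Z>.015)&(Z<.045)&(np.hypot(X-.478,Y+.107)<.06); 
    print(n,'ring val',np.percentile(hsv[...,2][m],[2,10,50,90]))
    # orange cup, generic occupancy
    for nm,(u,v) in {'orange':(451,366)}.items():
        if n=='side':
            m=(Z>.03)&(Z<.09)&(X>.25)&(X<.45)&(Y>.38)&(Y<.54); q=P[m]; print(nm,q.min(0),q.max(0),q.mean(0))
```

```text
side cup [406. 289.] 238 [0.4216 0.2481] 0.0292 zmed 0.0588 
side cup [367. 294.] 254 [0.5299 0.2332] 0.0302 zmed 0.0588 
side cup [417. 320.] 150 [0.4392 0.3547] 0.0323 zmed 0.0567 
side cup [376. 326.] 283 [0.5466 0.3401] 0.0291 zmed 0.0585 
side plate (0.523651123046875, -0.18625913560390472) 0.17058463394641876 0.03117010512313778
side bar 140 ((0.5430691838264465, -0.1788993775844574), (0.06502208858728409, 0.018199564889073372), 37.12071990966797) [0.13734657 0.15590482 0.16356634] (np.int64(309), np.int64(322), np.int64(168), np.int64(184))
side tab 115 [ 0.522 -0.209  0.017] (np.int64(257), np.int64(362), np.int64(172), np.int64(246))
side ring val [ 77.34 106.7  161.   169.  ]
orange [0.37624786 0.38008698 0.0301039 ] [0.44741442 0.52317429 0.06186515] [0.40838316 0.4893812  0.0461112 ]
scene cup [334. 200.] 76 [0.445  0.3416] 0.0334 zmed 0.0541 
scene cup [310. 212.] 124 [0.4294 0.2351] 0.0308 zmed 0.0563 
scene cup [360. 211.] 123 [0.5507 0.3236] 0.0308 zmed 0.0567 
scene cup [336. 225.] 143 [0.5368 0.2144] 0.0309 zmed 0.056 
scene plate (0.5411978960037231, -0.18550582230091095) 0.15308105945587158 0.02899758306187783
scene bar 307 ((0.5431382060050964, -0.18380293250083923), (0.06475989520549774, 0.021303562447428703), 40.441837310791016) [0.13588606 0.15098806 0.15903255] (np.int64(232), np.int64(260), np.int64(260), np.int64(272))
scene tab 104 [ 0.385 -0.251  0.012] (np.int64(179), np.int64(302), np.int64(295), np.int64(341))
scene ring val [112. 134. 198. 207.]
```

```bash
cat >> h.py <<'E'
def go(p,yawdir=None):
    """deltas in tool units to bring TCP to p; jaw axis (tool y) to world heading yawdir (deg, mod 180)"""
    T,s=tool(); d=T[:3,:3].T@(np.array(p)-T[:3,3])/.1
    print('tx,ty,tz',d.round(3),'tcp',s['tool_pos'].round(4),'t',s['t'],'toolx',T[:3,0].round(3),'jaw hdg',np.degrees(np.arctan2(T[1,1],T[0,1])).round(2),'j',s['joints'].round(2),'F',s['force'].round(1),'w',round(s['gripper_width'],3))
    if yawdir is not None:
        h=np.degrees(np.arctan2(T[1,1],T[0,1]));
        for k in (0,180): 
            a=-((yawdir+k-h+180)%360-180); print(' yaw units',round(a/120,3),'deg about toolx',round(a,1))
E
python3 - <<'E'
from h import *
go([.165,.655,.33]); go([.42,.36,.30],82)
E
```

```text
tx,ty,tz [-1.246  0.004 -0.   ] tcp [0.1649 0.6546 0.2054] t 0.15 toolx [-0.  0. -1.] jaw hdg 75.86 j [-1.47  0.43  0.07  1.61 -0.03  1.11 -0.07] F [-0.7  0.8  0.6] w 1.001
tx,ty,tz [-0.946 -2.233  3.193] tcp [0.1649 0.6546 0.2054] t 0.15 toolx [-0.  0. -1.] jaw hdg 75.86 j [-1.47  0.43  0.07  1.61 -0.03  1.11 -0.07] F [-0.7  0.8  0.6] w 1.001
 yaw units -0.051 deg about toolx -6.1
 yaw units 1.449 deg about toolx 173.9
```

Call:
{"method": "move_arm", "body": {"deltas": [{"tx":-0.4,"hand":-1},{"tx":-0.8},{"tx":-0.95,"tz":0.2},{"tx":-0.95,"tz":0.6,"ty":-0.3},{"tx":-0.95,"tz":0.9,"ty":-0.6},{"tx":-0.95,"tz":1.0,"ty":-0.7}]}}

```text
$.deltas[0]: bad value
```

Call:
{"method": "move_arm", "body": {"deltas": [{"tz":0.35,"ty":-0.2},{"tz":0.7,"ty":-0.45},{"tz":1.0,"ty":-0.7},{"tz":1.0,"ty":-0.7}]}}

```text
$.deltas[0]: bad value
```

Call:
{"method": "move_arm", "body": {"deltas": [{"tz":0.35,"ty":-0.2},{"tz":0.7,"ty":-0.45},{"tz":1.0,"ty":-0.7},{"tz":1.0,"ty":-0.8},{"tz":1.0,"ty":-0.8,"yaw":-0.05}]}}

```text
$.deltas[0]: bad value
```

Run:
```python
from h import *
import pickle
d=grab('wrist'); save(d,'w1.png'); pickle.dump(d,open('w1.pkl','wb')); go([.439,.354,.1],82)
```

```text
tx,ty,tz [ 1.054 -2.245  3.392] tcp [0.1649 0.6546 0.2054] t 0.2 toolx [-0.  0. -1.] jaw hdg 75.86 j [-1.47  0.43  0.07  1.61 -0.03  1.11 -0.07] F [ 1.4  0.3 -1. ] w 1.002
 yaw units -0.051 deg about toolx -6.1
 yaw units 1.449 deg about toolx 173.9
```

View pics/w1.png

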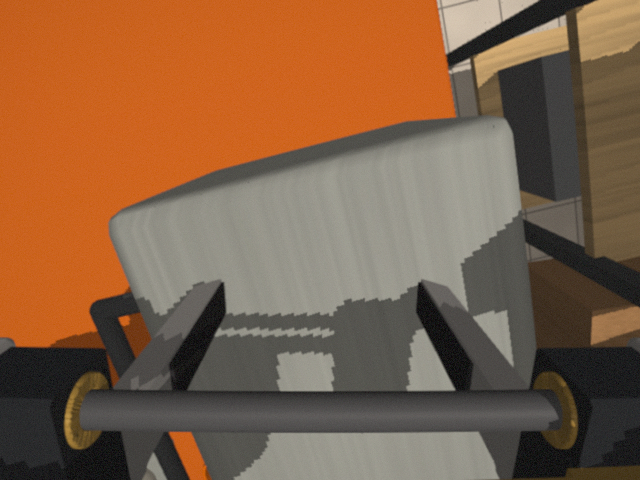

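The calls were refused because every field is required, and nothing moved. I'll do it again with full rows.

Call:
{"method": "move_arm", "body": {"deltas": [{"hand":-1,"tx":-0.4,"ty":0,"tz":0,"yaw":0},{"hand":-1,"tx":-0.8,"ty":0,"tz":0,"yaw":0},{"hand":-1,"tx":-1,"ty":-0.1,"tz":0.2,"yaw":0},{"hand":-1,"tx":-1,"ty":-0.3,"tz":0.55,"yaw":0},{"hand":-1,"tx":-1,"ty":-0.55,"tz":0.9,"yaw":0},{"hand":-1,"tx":-1,"ty":-0.7,"tz":1,"yaw":0}]}}

```text
t: 0.7
tool_pos: [0.2494, 0.5585, 0.3055]
orientation: [-0.409, 1.569, -0.66]
force: [0.0, -0.1, -2.9]
gripper_width: 0.999
```

Call:
{"method": "move_arm", "body": {"deltas": [{"hand":-1,"tx":0,"ty":-0.2,"tz":0.3,"yaw":0},{"hand":-1,"tx":0,"ty":-0.45,"tz":0.65,"yaw":0},{"hand":-1,"tx":0,"ty":-0.7,"tz":1,"yaw":0}]}}

```text
t: 0.95
tool_pos: [0.3233, 0.4703, 0.305]
orientation: [-1.948, 1.57, -2.194]
force: [2.0, 0.1, -4.6]
gripper_width: 1.004
```

Call:
{"method": "move_arm", "body": {"deltas": [{"hand":-1,"tx":0,"ty":-0.2,"tz":0.3,"yaw":0},{"hand":-1,"tx":0,"ty":-0.45,"tz":0.65,"yaw":-0.05},{"hand":-1,"tx":0,"ty":-0.7,"tz":0.7,"yaw":-0.05},{"hand":-1,"tx":0,"ty":-0.75,"tz":0.7,"yaw":-0.05},{"hand":-1,"tx":0,"ty":-0.75,"tz":0.7,"yaw":-0.05}]}}

```text
t: 1.37
tool_pos: [0.3728, 0.3801, 0.3055]
orientation: [-2.592, 1.57, -2.737]
force: [0.5, 0.2, -3.9]
gripper_width: 0.999
```

Run:
```python
from h import *
import pickle
d=grab('wrist'); save(d,'w2.png'); pickle.dump(d,open('w2.pkl','wb')); go([.439,.354,.1],82)
```

```text
tx,ty,tz [ 2.054 -0.18   0.701] tcp [0.3723 0.3818 0.3054] t 1.4167 toolx [-0.  0. -1.] jaw hdg 81.8 j [-1.12  0.11  0.22  1.8  -0.03  1.23  0.54] F [-0.4 -0.1 -4.8] w 0.999
 yaw units -0.002 deg about toolx -0.2
 yaw units 1.498 deg about toolx 179.8
```

View pics/w2.png

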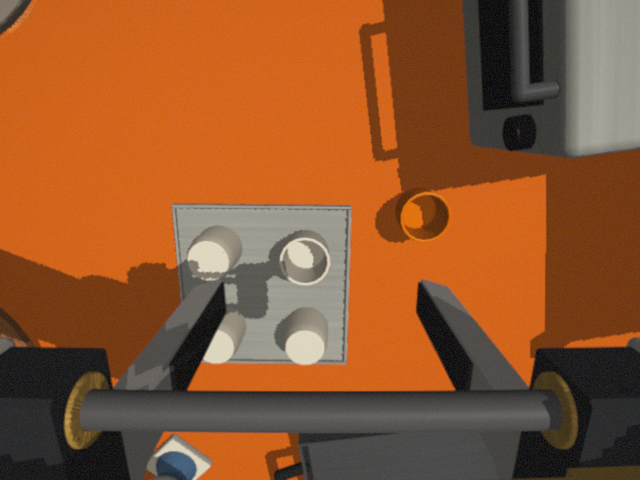

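The wrist view shows the mouth-up cup at (305,261) with the orange mug at (424,216). Next I'll measure the rim from this view and check its height against the side view.

Run:
```python
from h import *
import pickle
w=pickle.load(open('w2.pkl','rb')); s=pickle.load(open('side0.pkl','rb'))
def rim(d,u,v,r,f):
    im=d['image'][v-r:v+r,u-r:u+r]; hsv=cv2.cvtColor(im,cv2.COLOR_RGB2HSV)
    cv2.imwrite('pics/'+f,cv2.resize(im[:,:,::-1],None,fx=8,fy=8,interpolation=0)[:600])
    return im
rim(w,305,261,34,'rimw.png'); rim(s,417,325,24,'rims.png')
P=cloud(w); X,Y,Z=P[...,0],P[...,1],P[...,2]
hsv=cv2.cvtColor(w['image'],cv2.COLOR_RGB2HSV)
for nm,(x0,x1,y0,y1),(za,zb),zr in [('cup',(270,340,230,295),(.053,.068),.059)]:
    m=np.zeros(Z.shape,bool); m[y0:y1,x0:x1]=1; m&=(Z>za)&(Z<zb)
    ys,xs=np.where(m); h=cv2.convexHull(np.c_[xs,ys].astype(np.int32)); e=cv2.fitEllipse(h); print(e,m.sum(),np.median(Z[m]))
    print('ctr rim plane .059',plane(w,[e[0]],.059), 'rad',(plane(w,[(e[0][0]+e[1][1]/2,e[0][1])],.059)-plane(w,[e[0]],.059)))
    q=P[m]; print(cv2.minEnclosingCircle(q[:,:2].astype(np.float32)))
print(P[[258,342,346],[208,216,305]])
```

```text
((304.273193359375, 260.4515075683594), (48.9658088684082, 50.569908142089844), 94.2364730834961) 582 0.05922037463880209
ctr rim plane .059 [[0.43511771 0.35380011 0.059     ]] rad [[0.00413676 0.02838085 0.        ]]
((0.43618032336235046, 0.35375064611434937), 0.029186392202973366)
[[0.41602616 0.24653763 0.06065937]
 [0.52255485 0.23172072 0.05968865]
 [0.54254537 0.33779069 0.06069447]]
```

View pics/rimw.png

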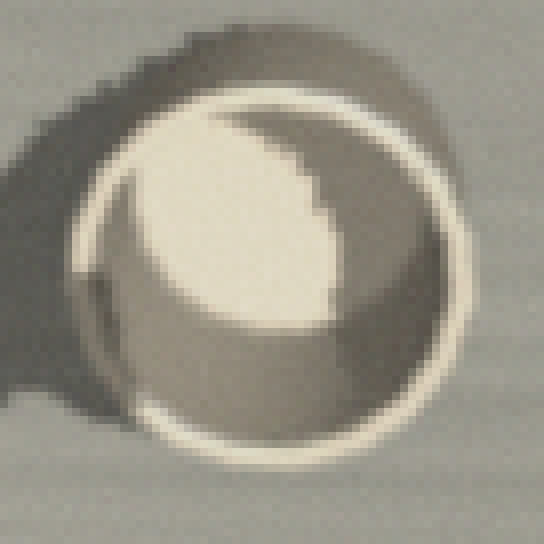

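View pics/rims.png

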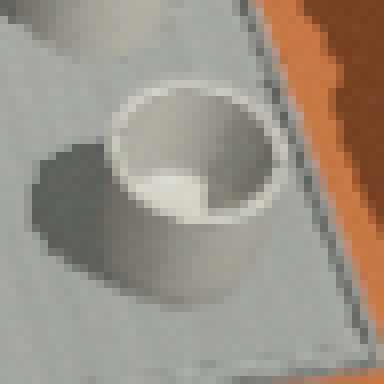

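The cup is at (0.436, 0.354) with its rim at 0.059, and the views agree to 3 mm. Descending.

Run:
```python
from h import *
go([.4365,.354,.021],82)
```

```text
tx,ty,tz [ 2.844 -0.183  0.677] tcp [0.3723 0.3818 0.3054] t 1.4167 toolx [-0.  0. -1.] jaw hdg 81.8 j [-1.12  0.11  0.22  1.8  -0.03  1.23  0.54] F [-0.4 -0.1 -4.8] w 0.999
 yaw units -0.002 deg about toolx -0.2
 yaw units 1.498 deg about toolx 179.8
```

Call:
{"method": "move_arm", "body": {"deltas": [{"hand":-1,"tx":0.2,"ty":-0.1,"tz":0.3,"yaw":0},{"hand":-1,"tx":0.5,"ty":-0.18,"tz":0.6,"yaw":0},{"hand":-1,"tx":0.8,"ty":-0.18,"tz":0.68,"yaw":0},{"hand":-1,"tx":1,"ty":-0.18,"tz":0.68,"yaw":0}]}}

```text
t: 1.75
tool_pos: [0.4383, 0.3541, 0.2025]
orientation: [-1.76, 1.569, -1.904]
force: [-1.0, 0.1, -4.1]
gripper_width: 0.998
```

Call:
{"method": "move_arm", "body": {"deltas": [{"hand":-1,"tx":0.3,"ty":0,"tz":0,"yaw":0},{"hand":-1,"tx":0.6,"ty":0,"tz":0,"yaw":0},{"hand":-1,"tx":0.8,"ty":0,"tz":0,"yaw":0},{"hand":-1,"tx":0.8,"ty":0,"tz":0,"yaw":0},{"hand":-1,"tx":0.8,"ty":0,"tz":0,"yaw":0}]}}

```text
t: 2.17
tool_pos: [0.4364, 0.3553, 0.1248]
orientation: [-2.146, 1.568, -2.287]
force: [0.4, -1.0, -3.6]
gripper_width: 1.003
```

Run:
```python
from h import *
d=grab('wrist'); save(d,'w3.png');go([.4365,.354,.021],82)
```

```text
tx,ty,tz [ 1.05  -0.018 -0.004] tcp [0.4371 0.3557 0.126 ] t 2.2167 toolx [-0. -0. -1.] jaw hdg 81.92 j [-1.01  0.34  0.25  1.95 -0.11  0.87  0.74] F [-0.3  0.7 -3. ] w 1.003
 yaw units -0.001 deg about toolx -0.1
 yaw units 1.499 deg about toolx 179.9
```

View pics/w3.png

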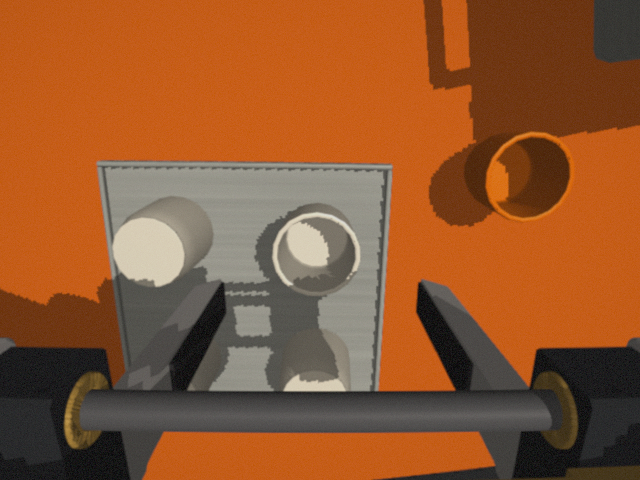

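Run:
```python
from h import *
d=grab('wrist'); P=cloud(d); Z=P[...,2]; m=np.zeros(Z.shape,bool); m[205:300,265:370]=1; m&=(Z>.053)&(Z<.068)
ys,xs=np.where(m); e=cv2.fitEllipse(cv2.convexHull(np.c_[xs,ys].astype(np.int32))); c=plane(d,[e[0]],.059)[0]; print(e,c,np.median(Z[m]))
go([c[0],c[1],.021],82)
```

```text
((314.81658935546875, 251.4840850830078), (85.3644027709961, 87.62223052978516), 94.295166015625) [0.43490976 0.35369192 0.059     ] 0.05928950698545257
tx,ty,tz [ 1.056 -0.026 -0.023] tcp [0.4375 0.3559 0.1266] t 2.2667 toolx [ 0.001  0.001 -1.   ] jaw hdg 81.9 j [-1.01  0.34  0.25  1.95 -0.11  0.87  0.74] F [ 1.2 -0.  -4.2] w 1.002
 yaw units -0.001 deg about toolx -0.1
 yaw units 1.499 deg about toolx 179.9
```

Call:
{"method": "move_arm", "body": {"deltas": [{"hand":-1,"tx":0.15,"ty":-0.02,"tz":-0.02,"yaw":0},{"hand":-1,"tx":0.35,"ty":-0.02,"tz":-0.02,"yaw":0},{"hand":-1,"tx":0.6,"ty":-0.02,"tz":-0.02,"yaw":0},{"hand":-1,"tx":0.8,"ty":-0.02,"tz":-0.02,"yaw":0},{"hand":-1,"tx":0.95,"ty":-0.02,"tz":-0.02,"yaw":0},{"hand":-1,"tx":1,"ty":-0.02,"tz":-0.02,"yaw":0},{"hand":-1,"tx":1,"ty":-0.02,"tz":-0.02,"yaw":0}], "grip_force": 18}}

```text
t: 2.85
tool_pos: [0.435, 0.3534, 0.0257]
orientation: [3.138, 1.571, 2.996]
force: [0.2, -0.9, -3.8]
gripper_width: 1.001
```

Run:
```python
from h import *
d=grab('wrist'); save(d,'w4.png');go([.4355,.354,.022],82)
```

```text
tx,ty,tz [0.045 0.004 0.   ] tcp [0.4354 0.3536 0.0265] t 2.9 toolx [ 0.001  0.001 -1.   ] jaw hdg 81.86 j [-0.97  0.48  0.22  2.01 -0.16  0.67  0.78] F [ 0.1  0.5 -3.4] w 0.993
 yaw units -0.001 deg about toolx -0.1
 yaw units 1.499 deg about toolx 179.9
```

View pics/w4.png

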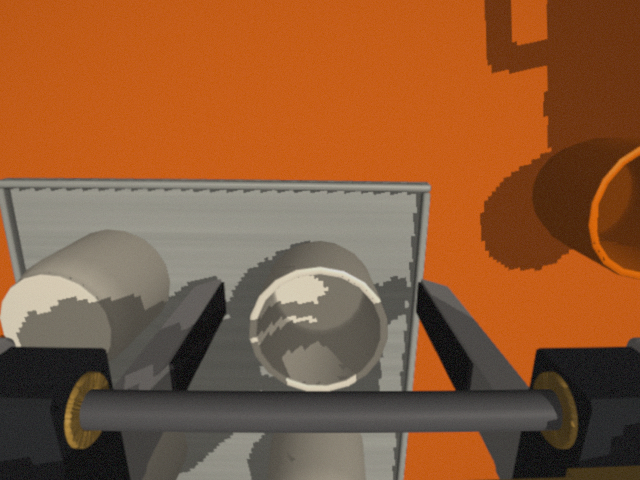

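The cup sits centred between the fingers at (318,328). I'll lower 4 mm and close gently.

Call:
{"method": "move_arm", "body": {"deltas": [{"hand":-0.5,"tx":0.04,"ty":0,"tz":0,"yaw":0},{"hand":-0.4,"tx":0.04,"ty":0,"tz":0,"yaw":0},{"hand":-0.3,"tx":0.04,"ty":0,"tz":0,"yaw":0},{"hand":-0.2,"tx":0.04,"ty":0,"tz":0,"yaw":0},{"hand":0,"tx":0.04,"ty":0,"tz":0,"yaw":0},{"hand":0.5,"tx":0.04,"ty":0,"tz":0,"yaw":0},{"hand":1,"tx":0.04,"ty":0,"tz":0,"yaw":0},{"hand":1,"tx":0.04,"ty":0,"tz":0,"yaw":0}], "grip_force": 18}}

```text
t: 3.57
tool_pos: [0.4351, 0.3531, 0.0217]
orientation: [1.072, 1.571, 0.93]
force: [-0.7, -0.5, 1.0]
gripper_width: 0.609
```

Call:
{"method": "move_arm", "body": {"deltas": [{"hand":1,"tx":0,"ty":0,"tz":0,"yaw":0},{"hand":1,"tx":0,"ty":0,"tz":0,"yaw":0},{"hand":1,"tx":-0.05,"ty":0,"tz":0,"yaw":0},{"hand":1,"tx":-0.15,"ty":0,"tz":0,"yaw":0},{"hand":1,"tx":-0.3,"ty":0,"tz":0,"yaw":0},{"hand":1,"tx":-0.5,"ty":0,"tz":0,"yaw":0},{"hand":1,"tx":-0.5,"ty":0,"tz":0,"yaw":0},{"hand":1,"tx":-0.5,"ty":0,"tz":0,"yaw":0}]}}

```text
t: 4.23
tool_pos: [0.4354, 0.3535, 0.0724]
orientation: [1.021, 1.569, 0.879]
force: [-0.8, -0.3, -6.2]
gripper_width: 0.611
```

Run:
```python
from h import *
d=grab('wrist'); save(d,'w5.png');go([.50,0.05,.25],40)
```

```text
tx,ty,tz [-1.787 -2.907  1.074] tcp [0.4349 0.353  0.0714] t 4.2833 toolx [ 0.  0. -1.] jaw hdg 81.87 j [-0.99  0.41  0.24  1.99 -0.14  0.75  0.76] F [-0.2  0.  -5.3] w 0.611
 yaw units 0.349 deg about toolx 41.9
 yaw units -1.151 deg about toolx -138.1
```

View pics/w5.png

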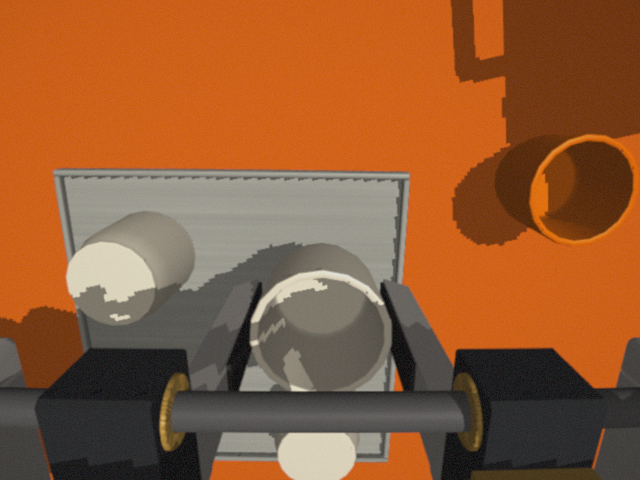

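The cup is held at 57 mm opening. Carrying it toward the turntable.

Call:
{"method": "move_arm", "body": {"deltas": [{"hand":1,"tx":-0.15,"ty":0,"tz":0,"yaw":0},{"hand":1,"tx":-0.4,"ty":-0.1,"tz":0,"yaw":0},{"hand":1,"tx":-0.7,"ty":-0.3,"tz":0.05,"yaw":0},{"hand":1,"tx":-0.9,"ty":-0.55,"tz":0.1,"yaw":0},{"hand":1,"tx":-1,"ty":-0.8,"tz":0.2,"yaw":0},{"hand":1,"tx":-1,"ty":-1,"tz":0.25,"yaw":0}]}}

```text
t: 4.78
tool_pos: [0.4466, 0.249, 0.1728]
orientation: [0.779, 1.569, 0.636]
force: [1.3, -0.2, -4.4]
gripper_width: 0.607
```

Call:
{"method": "move_arm", "body": {"deltas": [{"hand":1,"tx":-0.2,"ty":-0.25,"tz":0.05,"yaw":0},{"hand":1,"tx":-0.4,"ty":-0.5,"tz":0.1,"yaw":0},{"hand":1,"tx":-0.5,"ty":-0.75,"tz":0.2,"yaw":0},{"hand":1,"tx":-0.5,"ty":-1,"tz":0.25,"yaw":0}]}}

```text
t: 5.12
tool_pos: [0.4571, 0.1469, 0.2226]
orientation: [0.655, 1.569, 0.513]
force: [0.8, 0.2, -4.2]
gripper_width: 0.613
```

Call:
{"method": "move_arm", "body": {"deltas": [{"hand":1,"tx":0,"ty":-0.25,"tz":0.05,"yaw":0.05},{"hand":1,"tx":0,"ty":-0.5,"tz":0.1,"yaw":0.1},{"hand":1,"tx":0,"ty":-0.75,"tz":0.2,"yaw":0.16},{"hand":1,"tx":0,"ty":-0.95,"tz":0.25,"yaw":0.22},{"hand":1,"tx":0,"ty":-1,"tz":0.25,"yaw":0.28},{"hand":1,"tx":0,"ty":-1,"tz":0.25,"yaw":0.34},{"hand":1,"tx":0,"ty":-1,"tz":0.25,"yaw":0.34},{"hand":1,"tx":0,"ty":-1,"tz":0.25,"yaw":0.34}]}}

```text
t: 5.78
tool_pos: [0.4664, 0.0455, 0.2208]
orientation: [-1.764, 1.57, -2.614]
force: [-0.1, -0.3, -5.7]
gripper_width: 0.609
```

Run:
```python
from h import *
import pickle
d=grab('wrist'); save(d,'w6.png');pickle.dump(d,open('w6.pkl','wb'));go([.475,-0.102,.12],40)
```

```text
tx,ty,tz [ 1.01  -0.91   1.165] tcp [0.4664 0.0456 0.2209] t 5.8333 toolx [-0.001 -0.001 -1.   ] jaw hdg 41.36 j [-0.72  0.06  0.51  2.06 -0.03  1.04  0.53] F [ 0.1  0.6 -4.7] w 0.611
 yaw units 0.011 deg about toolx 1.4
 yaw units -1.489 deg about toolx -178.6
```

View pics/w6.png

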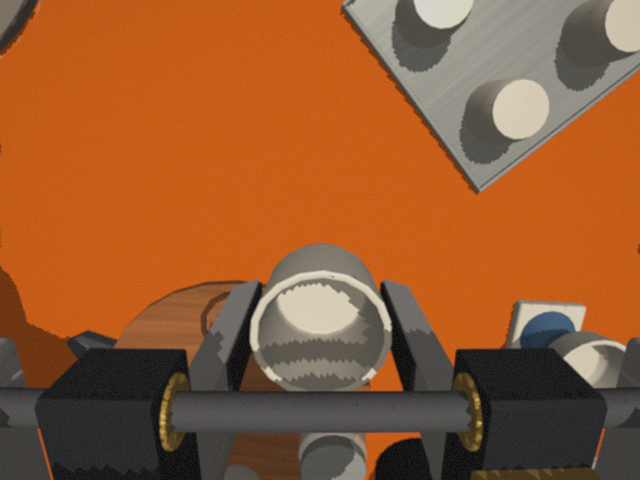

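The turntable is only partly in view at the lower left, so I'll move past the ring to bring it into the camera's centre.

Call:
{"method": "move_arm", "body": {"deltas": [{"hand":1,"tx":-0.1,"ty":-0.15,"tz":0.25,"yaw":0},{"hand":1,"tx":-0.2,"ty":-0.3,"tz":0.5,"yaw":0},{"hand":1,"tx":-0.3,"ty":-0.4,"tz":0.75,"yaw":0},{"hand":1,"tx":-0.3,"ty":-0.5,"tz":1,"yaw":0}]}}

```text
t: 6.17
tool_pos: [0.4956, -0.0638, 0.253]
orientation: [1.107, 1.569, 0.258]
force: [1.0, 0.6, -3.8]
gripper_width: 0.613
```

Call:
{"method": "move_arm", "body": {"deltas": [{"hand":1,"tx":0,"ty":-0.15,"tz":0.25,"yaw":0},{"hand":1,"tx":0,"ty":-0.3,"tz":0.5,"yaw":0},{"hand":1,"tx":0,"ty":-0.4,"tz":0.7,"yaw":0},{"hand":1,"tx":0,"ty":-0.4,"tz":0.7,"yaw":0},{"hand":1,"tx":0,"ty":-0.4,"tz":0.7,"yaw":0},{"hand":1,"tx":0,"ty":-0.4,"tz":0.7,"yaw":0}]}}

```text
t: 6.67
tool_pos: [0.5104, -0.1413, 0.251]
orientation: [-2.271, 1.57, -3.122]
force: [0.6, -0.2, -4.5]
gripper_width: 0.611
```

Run:
```python
from h import *
import pickle
d=grab('wrist'); save(d,'w7.png');pickle.dump(d,open('w7.pkl','wb'));go([.475,-0.102,.12],40)
```

```text
tx,ty,tz [ 1.312 -0.01  -0.525] tcp [ 0.5104 -0.1409  0.2511] t 6.7167 toolx [-0.001  0.    -1.   ] jaw hdg 41.24 j [-0.46  0.16  0.69  1.91 -0.11  1.11  1.  ] F [ 0.8 -0.9 -5. ] w 0.606
 yaw units 0.01 deg about toolx 1.2
 yaw units -1.49 deg about toolx -178.8
```

View pics/w7.png

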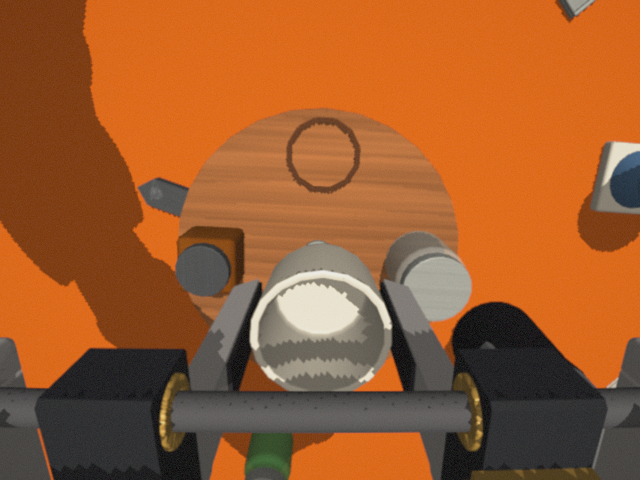

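This shows the empty ring clearly at (323,155), the front tab pointing left with its tip at about (140,193), and the plate.

Run:
```python
from h import *
import pickle
d=pickle.load(open('w7.pkl','rb')); im=d['image']; hsv=cv2.cvtColor(im,cv2.COLOR_RGB2HSV); P=cloud(d)
g=hsv[...,2].astype(int)
# ring
m=np.zeros(g.shape,np.uint8); m[112:200,280:368]=1; m&=(g<115).astype(np.uint8)
k,l,st,ce=cv2.connectedComponentsWithStats(m); i=1+st[1:,4].argmax(); print(st[i])
ys,xs=np.where(l==i); e=cv2.fitEllipse(cv2.convexHull(np.c_[xs,ys].astype(np.int32))); ring=plane(d,[e[0]],.034)[0]; print('ring',e,ring)
h=plane(d,cv2.convexHull(np.c_[xs,ys].astype(np.int32))[:,0],.034); print('ring2',cv2.minEnclosingCircle(h[:,:2].astype(np.float32)))
print('plate z',np.nanmedian(P[140:170,305:340,2]), 'side/ring check')
# plate edge: saturation/hue boundary: table orange brighter sat
m=((P[...,2]>.022)&(P[...,2]<.04)).astype(np.uint8); m[270:]=0
ys,xs=np.where(m); 
c,_=cv2.findContours(m,cv2.RETR_EXTERNAL,cv2.CHAIN_APPROX_NONE); c=max(c,key=cv2.contourArea)[:,0]
q=plane(d,c,.030)[:,:2]; c0=np.array([.543,-.184]); ang=np.degrees(np.arctan2(*(q-c0).T[::-1])); 
for it in range(5):
    r=np.hypot(*(q-c0).T); a=(abs(r-.15)<.02 if it==0 else abs(r-.15)<.006)
    A=np.c_[2*q[a],np.ones(a.sum())]; s=np.linalg.lstsq(A,(q[a]**2).sum(1),rcond=None)[0]; c0=s[:2]; R0=np.sqrt(s[2]+c0@c0)
print('plate',c0,R0,a.sum())
print('ring-axis',ring[:2]-c0,np.linalg.norm(ring[:2]-c0),np.degrees(np.arctan2(*(ring[:2]-c0)[::-1])))
# tab
m=np.zeros(g.shape,np.uint8); m[165:225,130:186]=1; m&=((hsv[...,1]<120)&(P[...,2]<.03)).astype(np.uint8)
k,l,st,ce=cv2.connectedComponentsWithStats(m); i=1+st[1:,4].argmax(); ys,xs=np.where(l==i); print('tab',st[i],np.nanmedian(P[l==i][:,2]))
t=P[l==i]; zt=np.nanmedian(t[:,2]); q=plane(d,np.c_[xs,ys],zt)[:,:2]; mn,ev=None,None
v=q-c0; r=np.hypot(*v.T); print('tab r max',r.max(),'tip dir',np.degrees(np.arctan2(*(v[r>r.max()-.004].mean(0))[::-1])),'mean dir',np.degrees(np.arctan2(*(v.mean(0))[::-1])))
rr=cv2.minAreaRect(q.astype(np.float32)); print(rr)
np.save('axis.npy',c0)
```

```text
[287 118  73  75 998]
ring ((322.719970703125, 154.9255828857422), (72.73104858398438, 74.95171356201172), 11.215860366821289) [ 0.4765672  -0.09775906  0.034     ]
ring2 ((0.47706863284111023, -0.09837546944618225), 0.03659786283969879)
plate z 0.030688990888779105 side/ring check
plate [ 0.54158632 -0.17967258] 0.14832231547054256 403
ring-axis [-0.06501912  0.08191352] 0.10458159866024473 128.44090102789096
tab [ 138  178   48   38 1194] 0.014461940010453367
tab r max 0.20334574180191523 tip dir -159.0523116867572 mean dir -159.3418844852986
((0.37496501207351685, -0.24224531650543213), (0.050735656172037125, 0.03253912180662155), 21.03154945373535)
```

Everything is consistent: ring radius 104.6 mm, tab tip at 203 mm, plate at 0.030 m. The axis is (0.5416, -0.1797), ring heading 128.4°, front heading −159°, so a +72.6° turn is needed. Moving above the ring.

Run:
```python
from h import *
go([.477,-0.0982,.10],38.4)
d=grab('wrist')
```

```text
tx,ty,tz [ 1.512  0.03  -0.541] tcp [ 0.5104 -0.1409  0.2511] t 6.7167 toolx [-0.001  0.    -1.   ] jaw hdg 41.24 j [-0.46  0.16  0.69  1.91 -0.11  1.11  1.  ] F [ 0.8 -0.9 -5. ] w 0.606
 yaw units 0.024 deg about toolx 2.8
 yaw units -1.476 deg about toolx -177.2
```

Call:
{"method": "move_arm", "body": {"deltas": [{"hand":1,"tx":0,"ty":0.01,"tz":-0.2,"yaw":0.024},{"hand":1,"tx":0.05,"ty":0.03,"tz":-0.45,"yaw":0.024},{"hand":1,"tx":0.2,"ty":0.03,"tz":-0.54,"yaw":0.024},{"hand":1,"tx":0.4,"ty":0.03,"tz":-0.54,"yaw":0.024},{"hand":1,"tx":0.6,"ty":0.03,"tz":-0.54,"yaw":0.024},{"hand":1,"tx":0.8,"ty":0.03,"tz":-0.54,"yaw":0.024},{"hand":1,"tx":0.95,"ty":0.03,"tz":-0.54,"yaw":0.024},{"hand":1,"tx":1,"ty":0.03,"tz":-0.54,"yaw":0.024}]}}

```text
t: 7.43
tool_pos: [0.4762, -0.0981, 0.1497]
orientation: [-2.204, 1.568, -3.106]
force: [1.0, -0.3, -4.7]
gripper_width: 0.61
```

Call:
{"method": "move_arm", "body": {"deltas": [{"hand":1,"tx":0.15,"ty":0,"tz":0,"yaw":0},{"hand":1,"tx":0.35,"ty":0,"tz":0,"yaw":0},{"hand":1,"tx":0.5,"ty":0,"tz":0,"yaw":0},{"hand":1,"tx":0.5,"ty":0,"tz":0,"yaw":0},{"hand":1,"tx":0.5,"ty":0,"tz":0,"yaw":0}]}}

```text
t: 7.85
tool_pos: [0.4772, -0.099, 0.1018]
orientation: [-2.011, 1.57, -2.914]
force: [-0.4, 0.7, -4.4]
gripper_width: 0.611
```

Run:
```python
from h import *
d=grab('wrist'); save(d,'w8.png');go([.477,-0.0982,.048],38.4)
d=grab('side'); im=d['image'][150:290,230:410]; cv2.imwrite('pics/s8.png',cv2.resize(im[:,:,::-1],None,fx=4,fy=4,interpolation=2))
```

```text
tx,ty,tz [ 0.544  0.    -0.011] tcp [ 0.4777 -0.0991  0.1024] t 7.9 toolx [ 0. -0. -1.] jaw hdg 38.21 j [-0.45  0.29  0.62  2.14 -0.24  0.77  0.99] F [-0.  -1.  -4.1] w 0.608
 yaw units -0.002 deg about toolx -0.2
 yaw units 1.498 deg about toolx 179.8
```

View pics/w8.png

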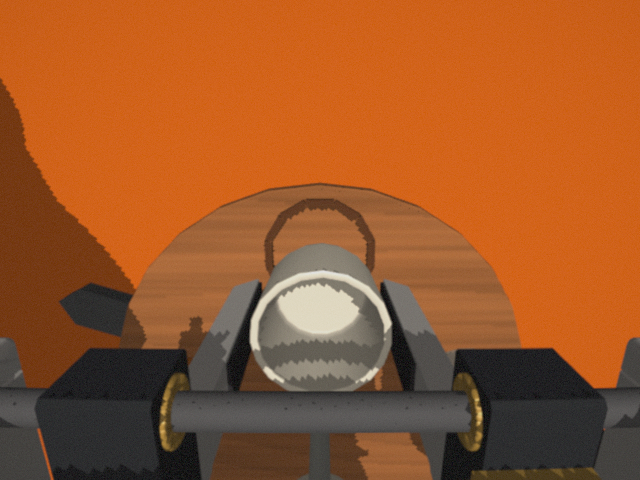

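View pics/s8.png

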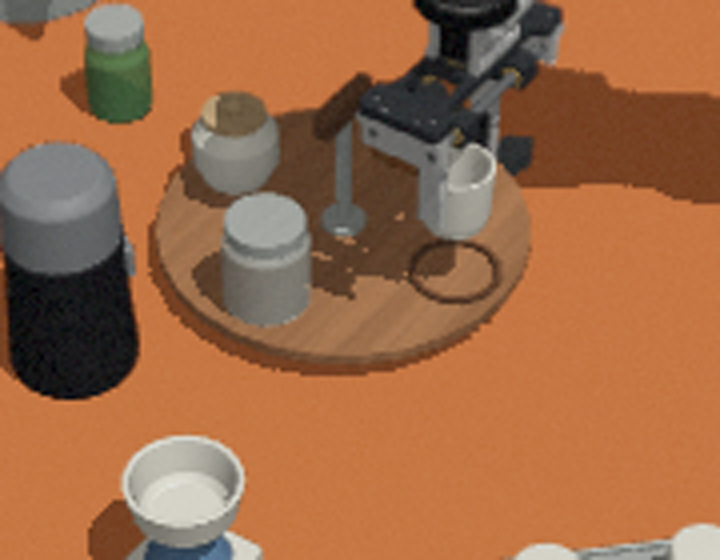

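The cup hangs over the ring. I'll lower slowly, watching force.

Call:
{"method": "move_arm", "body": {"deltas": [{"hand":1,"tx":0.08,"ty":0,"tz":-0.01,"yaw":0},{"hand":1,"tx":0.18,"ty":0,"tz":-0.01,"yaw":0},{"hand":1,"tx":0.28,"ty":0,"tz":-0.01,"yaw":0},{"hand":1,"tx":0.36,"ty":0,"tz":-0.01,"yaw":0},{"hand":1,"tx":0.42,"ty":0,"tz":-0.01,"yaw":0},{"hand":1,"tx":0.46,"ty":0,"tz":-0.01,"yaw":0},{"hand":1,"tx":0.47,"ty":0,"tz":-0.01,"yaw":0},{"hand":1,"tx":0.47,"ty":0,"tz":-0.01,"yaw":0}]}}

```text
t: 8.62
tool_pos: [0.4765, -0.0987, 0.0542]
orientation: [-1.838, 1.57, -2.743]
force: [-0.2, -0.6, -5.6]
gripper_width: 0.609
```

Run:
```python
from h import *
d=grab('wrist'); save(d,'w9.png');go([.477,-0.0982,.048],38.4)
d=grab('side'); im=d['image'][150:290,230:410]; cv2.imwrite('pics/s9.png',cv2.resize(im[:,:,::-1],None,fx=4,fy=4,interpolation=2))
```

```text
tx,ty,tz [ 0.065  0.005 -0.001] tcp [ 0.4767 -0.0986  0.0545] t 8.6667 toolx [-0. -0. -1.] jaw hdg 38.16 j [-0.4   0.38  0.57  2.18 -0.32  0.67  1.06] F [-0.   0.  -5.9] w 0.611
 yaw units -0.002 deg about toolx -0.2
 yaw units 1.498 deg about toolx 179.8
```

View pics/s9.png

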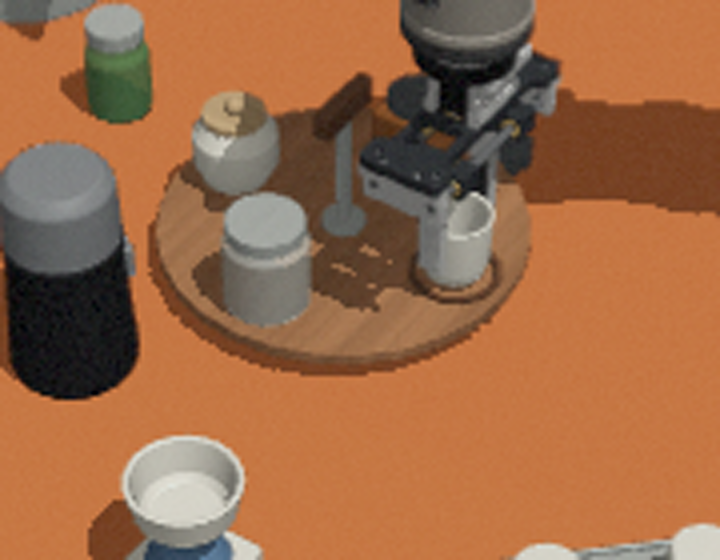

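View pics/w9.png

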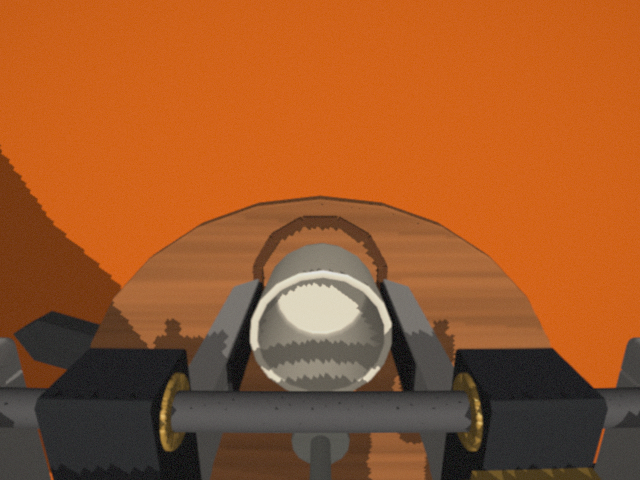

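Run:
```python
from h import *
T,s=tool(); c=T[:3,3]
th=np.linspace(0,2*np.pi,73)
for n in ['wrist','side']:
    d=grab(n); im=d['image'][:,:,::-1].copy(); M=np.linalg.inv(d['T'])
    for (x,y,z,r,col) in [(c[0],c[1],.0367,.024,(255,0,0)),(.477,-.0982,.034,.031,(0,255,0)),(.477,-.0982,.034,.036,(0,255,255)),(c[0],c[1],.0917,.029,(255,0,255))]:
        q=np.c_[x+r*np.cos(th),y+r*np.sin(th),th*0+z]
        p=cv2.projectPoints(q,cv2.Rodrigues(M[:3,:3])[0],M[:3,3],d['K'],np.array(d['distortion'],float))[0][:,0]
        im=im if False else im
        for a in p: cv2.circle(im,(int(round(a[0])),int(round(a[1]))),0,col,-1)
    im=im[190:420,220:420] if n=='wrist' else im[185:235,310:370]
    cv2.imwrite('pics/p_%s.png'%n,cv2.resize(im,None,fx=2.5 if n=='wrist' else 9,fy=2.5 if n=='wrist' else 9,interpolation=0))
```

```text
(no output)
```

View pics/p_wrist.png

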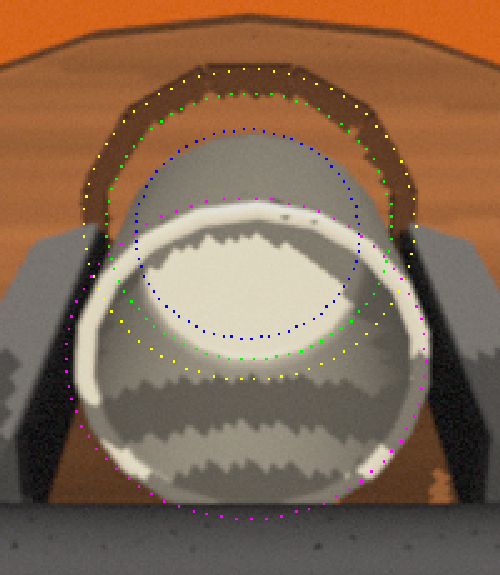

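View pics/p_side.png

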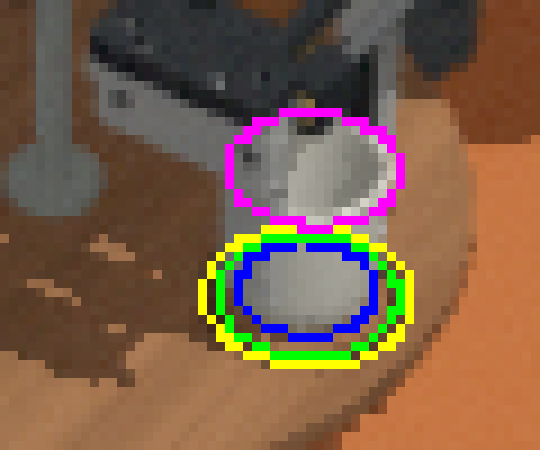

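The projected foot (blue) sits inside the ring (green) in both views. Final lowering.

Call:
{"method": "move_arm", "body": {"deltas": [{"hand":1,"tx":0.01,"ty":0,"tz":0,"yaw":0},{"hand":1,"tx":0.02,"ty":0,"tz":0,"yaw":0},{"hand":1,"tx":0.03,"ty":0,"tz":0,"yaw":0},{"hand":1,"tx":0.04,"ty":0,"tz":0,"yaw":0},{"hand":1,"tx":0.05,"ty":0,"tz":0,"yaw":0},{"hand":1,"tx":0.05,"ty":0,"tz":0,"yaw":0}]}}

```text
t: 9.32
tool_pos: [0.4765, -0.0985, 0.0493]
orientation: [-2.016, 1.57, -2.92]
force: [-0.6, -0.4, -5.0]
gripper_width: 0.612
```

Call:
{"method": "move_arm", "body": {"deltas": [{"hand":1,"tx":0.005,"ty":0,"tz":0,"yaw":0},{"hand":1,"tx":0.01,"ty":0,"tz":0,"yaw":0},{"hand":1,"tx":0.01,"ty":0,"tz":0,"yaw":0},{"hand":1,"tx":0.01,"ty":0,"tz":0,"yaw":0}]}}

```text
t: 9.65
tool_pos: [0.4767, -0.0985, 0.0485]
orientation: [-1.429, 1.571, -2.333]
force: [0.7, -1.1, -5.0]
gripper_width: 0.61
```

Run:
```python
from h import *
go([.477,-0.0982,.048],38.4)
```

```text
tx,ty,tz [ 0.005  0.005 -0.   ] tcp [ 0.4767 -0.0985  0.0485] t 9.65 toolx [-0. -0. -1.] jaw hdg 38.17 j [-0.39  0.39  0.56  2.18 -0.33  0.66  1.07] F [ 0.7 -1.1 -5. ] w 0.61
 yaw units -0.002 deg about toolx -0.2
 yaw units 1.498 deg about toolx 179.8
```

Call:
{"method": "move_arm", "body": {"deltas": [{"hand":1,"tx":0.003,"ty":0,"tz":0,"yaw":0},{"hand":1,"tx":0.007,"ty":0,"tz":0,"yaw":0},{"hand":1,"tx":0.01,"ty":0,"tz":0,"yaw":0},{"hand":1,"tx":0.01,"ty":0,"tz":0,"yaw":0},{"hand":1,"tx":0.01,"ty":0,"tz":0,"yaw":0}]}}

```text
t: 10.07
tool_pos: [0.4768, -0.0984, 0.0476]
orientation: [1.273, 1.57, 0.369]
force: [-1.4, 1.4, 2.1]
gripper_width: 0.613
```

Contact reached at about 7 N and TCP height 0.0476, as predicted. Releasing gently, then up.

Call:
{"method": "move_arm", "body": {"deltas": [{"hand":-0.1,"tx":0,"ty":0,"tz":0,"yaw":0},{"hand":-0.2,"tx":0,"ty":0,"tz":0,"yaw":0},{"hand":-0.25,"tx":0,"ty":0,"tz":0,"yaw":0},{"hand":-0.3,"tx":0,"ty":0,"tz":0,"yaw":0},{"hand":-0.4,"tx":0,"ty":0,"tz":0,"yaw":0},{"hand":-0.6,"tx":0,"ty":0,"tz":0,"yaw":0},{"hand":-0.9,"tx":0,"ty":0,"tz":0,"yaw":0},{"hand":-0.9,"tx":0,"ty":0,"tz":0,"yaw":0}]}}

```text
t: 10.73
tool_pos: [0.4766, -0.0985, 0.0474]
orientation: [-1.816, 1.571, -2.721]
force: [0.6, -0.3, -4.0]
gripper_width: 0.873
```

Run:
```python
from h import *
go([.477,-0.0982,.248],38.4)
d=grab('wrist'); save(d,'w10.png')
```

```text
tx,ty,tz [-2.006  0.005  0.   ] tcp [ 0.4766 -0.0985  0.0474] t 10.7333 toolx [-0. -0. -1.] jaw hdg 38.18 j [-0.39  0.39  0.56  2.18 -0.34  0.65  1.07] F [ 0.6 -0.3 -4. ] w 0.873
 yaw units -0.002 deg about toolx -0.2
 yaw units 1.498 deg about toolx 179.8
```

View pics/w10.png

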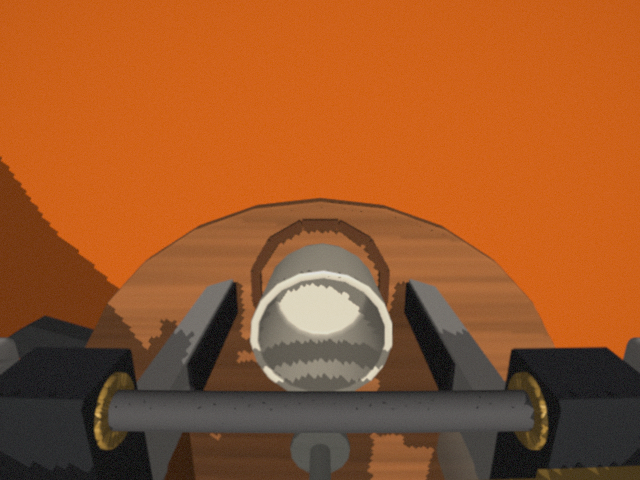

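The cup stands in the ring with fingers clear both sides. Rising.

Call:
{"method": "move_arm", "body": {"deltas": [{"hand":-0.9,"tx":-0.1,"ty":0,"tz":0,"yaw":0},{"hand":-0.9,"tx":-0.3,"ty":0,"tz":0,"yaw":0},{"hand":-0.9,"tx":-0.6,"ty":0,"tz":0,"yaw":0},{"hand":-0.9,"tx":-1,"ty":0,"tz":0,"yaw":0}]}}

```text
t: 11.12
tool_pos: [0.4751, -0.0988, 0.1477]
orientation: [-1.907, 1.567, -2.812]
force: [0.8, 0.7, -3.4]
gripper_width: 0.946
```

Call:
{"method": "move_arm", "body": {"deltas": [{"hand":-0.9,"tx":-0.35,"ty":0,"tz":0,"yaw":0},{"hand":-0.9,"tx":-0.7,"ty":0,"tz":0,"yaw":0.05},{"hand":-0.9,"tx":-0.95,"ty":0,"tz":0,"yaw":0.1},{"hand":-0.9,"tx":-0.95,"ty":0,"tz":0.2,"yaw":0.16},{"hand":-0.9,"tx":-0.95,"ty":0,"tz":0.35,"yaw":0.22},{"hand":-0.9,"tx":-0.95,"ty":0,"tz":0.4,"yaw":0.28},{"hand":-0.9,"tx":-0.95,"ty":0,"tz":0.4,"yaw":0.34},{"hand":-0.9,"tx":-0.95,"ty":0,"tz":0.4,"yaw":0.4}]}}

```text
t: 11.78
tool_pos: [0.5012, -0.1306, 0.2431]
orientation: [0.088, 1.57, -1.658]
force: [-0.1, 0.3, -3.7]
gripper_width: 0.95
```

Call:
{"method": "move_arm", "body": {"deltas": [{"hand":-0.9,"tx":0,"ty":0,"tz":0,"yaw":0.06},{"hand":-0.9,"tx":0,"ty":0,"tz":0,"yaw":0.12},{"hand":-0.9,"tx":0,"ty":0,"tz":0,"yaw":0.18},{"hand":-0.9,"tx":0,"ty":0,"tz":0,"yaw":0.24},{"hand":-0.9,"tx":0,"ty":0,"tz":0,"yaw":0.3},{"hand":-0.9,"tx":0,"ty":0,"tz":0,"yaw":0.35},{"hand":-0.9,"tx":0,"ty":0,"tz":0,"yaw":0.35},{"hand":-0.9,"tx":0,"ty":0,"tz":0,"yaw":0.35}]}}

```text
t: 12.45
tool_pos: [0.5013, -0.1299, 0.2429]
orientation: [-2.893, 1.571, 0.922]
force: [0.2, 0.6, -4.3]
gripper_width: 0.949
```

Run:
```python
from h import *
import pickle
d=grab('wrist'); save(d,'w11.png');pickle.dump(d,open('w11.pkl','wb'));go([.5416,-0.1797,.24],-51.6)
d=grab('side'); save(d,'s11.png'); pickle.dump(d,open('s11.pkl','wb'))
```

```text
tx,ty,tz [ 0.028  0.641 -0.004] tcp [ 0.5013 -0.1299  0.2428] t 12.5 toolx [ 0.  0. -1.] jaw hdg -51.39 j [-0.69  0.18  0.93  1.95 -0.16  1.09 -0.58] F [-0.  -0.9 -3.6] w 0.944
 yaw units 0.002 deg about toolx 0.2
 yaw units -1.498 deg about toolx -179.8
```

View pics/w11.png

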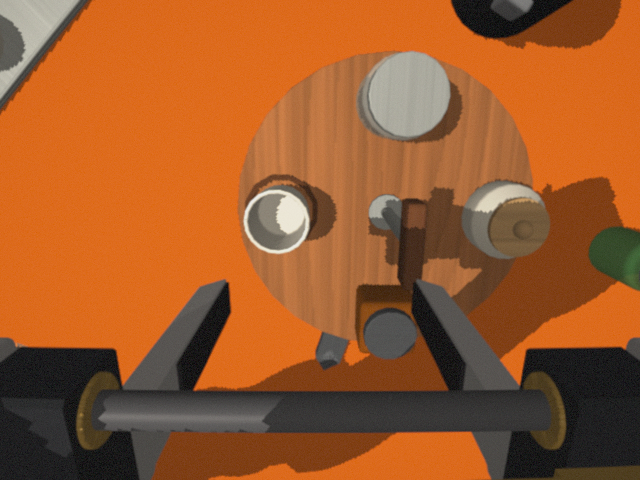

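View pics/s11.png

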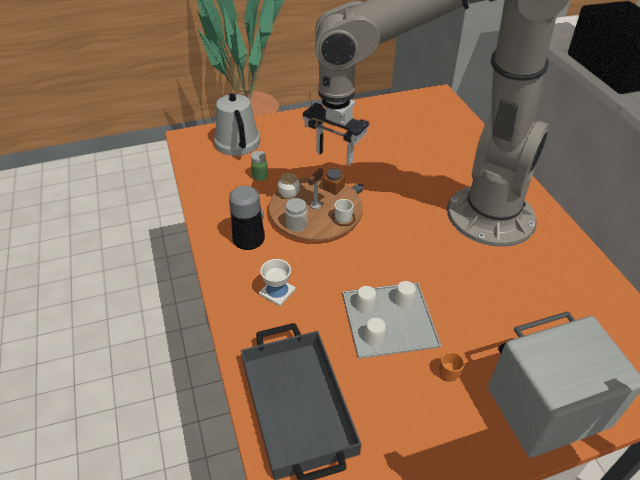

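The cup stands upright in the ring at (277,220), and the bar spans roughly (412,200) to (411,285). Next I'll measure the bar.

Run:
```python
from h import *
import pickle
d=pickle.load(open('w11.pkl','rb')); P=cloud(d); Z=P[...,2]
m=np.zeros(Z.shape,bool); m[180:300,380:440]=1; m&=(Z>.145)&(Z<.18)
ys,xs=np.where(m); print(m.sum(),np.percentile(Z[m],[5,50,95]))
m2=m&(abs(Z-np.percentile(Z[m],80))<.006); ys,xs=np.where(m2)
q=plane(d,np.c_[xs,ys],.160)[:,:2].astype(np.float32); print('bar rect',cv2.minAreaRect(q), 'pix',xs.min(),xs.max(),ys.min(),ys.max())
m=np.zeros(Z.shape,bool); m[180:260,240:318]=1; m&=(Z>.079)&(Z<.096); ys,xs=np.where(m); e=cv2.fitEllipse(cv2.convexHull(np.c_[xs,ys].astype(np.int32))); c=plane(d,[e[0]],.085)[0];print('cup',c,np.median(Z[m]))
a=np.load('axis.npy');v=c[:2]-a; print('cup-axis',np.hypot(*v),np.degrees(np.arctan2(v[1],v[0])))
```

```text
2026 [0.14844807 0.1601364  0.16151746]
bar rect ((0.5418907403945923, -0.17877167463302612), (0.06380746513605118, 0.014799023978412151), 38.13453674316406) pix 401 427 202 290
cup [ 0.47862295 -0.09712894  0.085     ] 0.08520372120409603
cup-axis 0.10381636811291362 127.33598480270139
```

Call:
{"method": "move_arm", "body": {"deltas": [{"hand":-0.3,"tx":0,"ty":0.2,"tz":0,"yaw":0},{"hand":-0.3,"tx":0,"ty":0.45,"tz":0,"yaw":0},{"hand":-0.3,"tx":0,"ty":0.6,"tz":0,"yaw":0},{"hand":-0.3,"tx":0.03,"ty":0.635,"tz":0,"yaw":0},{"hand":-0.3,"tx":0.03,"ty":0.635,"tz":0,"yaw":0},{"hand":-0.3,"tx":0.03,"ty":0.635,"tz":0,"yaw":0},{"hand":-0.3,"tx":0.03,"ty":0.635,"tz":0,"yaw":0},{"hand":-0.3,"tx":0.03,"ty":0.635,"tz":0,"yaw":0}]}}

```text
t: 13.22
tool_pos: [0.5405, -0.1789, 0.2396]
orientation: [-2.469, 1.57, 1.344]
force: [0.3, -0.5, -4.1]
gripper_width: 0.65
```

Run:
```python
from h import *
d=grab('wrist'); save(d,'w12.png');go([.5418,-0.179,.131],-51.7)
```

```text
tx,ty,tz [ 1.087  0.008 -0.008] tcp [ 0.5406 -0.1789  0.2397] t 13.2667 toolx [ 0.     0.001 -1.   ] jaw hdg -51.57 j [-0.53  0.31  0.92  1.84 -0.27  1.12 -0.41] F [-0.4 -0.8 -4.7] w 0.647
 yaw units 0.001 deg about toolx 0.1
 yaw units -1.499 deg about toolx -179.9
```

View pics/w12.png

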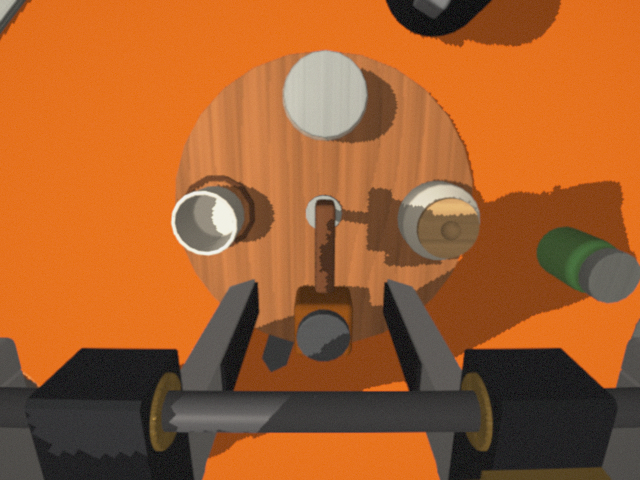

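The bar is centred between the fingers at (324,245). Descending.

Call:
{"method": "move_arm", "body": {"deltas": [{"hand":-0.3,"tx":0.15,"ty":0.01,"tz":-0.01,"yaw":0},{"hand":-0.3,"tx":0.35,"ty":0.01,"tz":-0.01,"yaw":0},{"hand":-0.3,"tx":0.55,"ty":0.01,"tz":-0.01,"yaw":0},{"hand":-0.3,"tx":0.75,"ty":0.01,"tz":-0.01,"yaw":0},{"hand":-0.3,"tx":0.9,"ty":0.01,"tz":-0.01,"yaw":0},{"hand":-0.3,"tx":1,"ty":0.01,"tz":-0.01,"yaw":0},{"hand":-0.3,"tx":1,"ty":0.01,"tz":-0.01,"yaw":0},{"hand":-0.3,"tx":1,"ty":0.01,"tz":-0.01,"yaw":0}]}}

```text
t: 13.93
tool_pos: [0.5422, -0.1798, 0.1398]
orientation: [-0.302, 1.571, -2.774]
force: [0.3, -0.3, -4.9]
gripper_width: 0.651
```

Run:
```python
from h import *
d=grab('wrist'); save(d,'w13.png');go([.5418,-0.179,.131],-51.7)
```

```text
tx,ty,tz [ 0.093 -0.012  0.   ] tcp [ 0.5426 -0.18    0.1403] t 13.9833 toolx [ 0.001 -0.    -1.   ] jaw hdg -51.63 j [-0.44  0.43  0.83  1.94 -0.4   0.94 -0.31] F [ 0.1 -0.8 -3.1] w 0.652
 yaw units 0.001 deg about toolx 0.1
 yaw units -1.499 deg about toolx -179.9
```

View pics/w13.png

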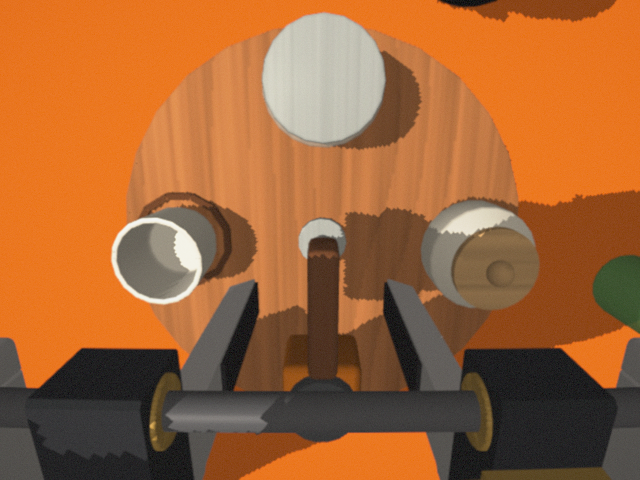

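Call:
{"method": "move_arm", "body": {"deltas": [{"hand":-0.3,"tx":0.04,"ty":-0.01,"tz":0,"yaw":0},{"hand":-0.2,"tx":0.085,"ty":-0.01,"tz":0,"yaw":0},{"hand":0.1,"tx":0.085,"ty":-0.01,"tz":0,"yaw":0},{"hand":0.3,"tx":0.085,"ty":-0.01,"tz":0,"yaw":0},{"hand":0.5,"tx":0.085,"ty":-0.01,"tz":0,"yaw":0},{"hand":0.6,"tx":0.085,"ty":-0.01,"tz":0,"yaw":0},{"hand":0.65,"tx":0.085,"ty":-0.01,"tz":0,"yaw":0},{"hand":0.8,"tx":0.085,"ty":-0.01,"tz":0,"yaw":0}], "grip_force": 25}}

```text
t: 14.65
tool_pos: [0.5416, -0.1791, 0.1311]
orientation: [2.138, 1.571, -0.334]
force: [0.2, -0.4, -3.6]
gripper_width: 0.212
```

Call:
{"method": "move_arm", "body": {"deltas": [{"hand":1,"tx":0,"ty":0,"tz":0,"yaw":0},{"hand":1,"tx":0,"ty":0,"tz":0,"yaw":0},{"hand":1,"tx":0,"ty":0,"tz":0,"yaw":0},{"hand":1,"tx":0,"ty":0,"tz":0,"yaw":0},{"hand":1,"tx":0,"ty":0,"tz":0,"yaw":0},{"hand":1,"tx":0,"ty":0,"tz":0,"yaw":0}]}}

```text
t: 15.15
tool_pos: [0.5427, -0.1806, 0.1313]
orientation: [1.656, 1.567, -0.817]
force: [9.1, -9.8, -12.9]
gripper_width: 0.147
```

Run:
```python
from h import *
d=grab('wrist'); save(d,'w14.png');go([.5416,-0.1797,.131],-51.7); print(sensors.sense()['wrist_torque'])
```

```text
tx,ty,tz [ 0.003 -0.014  0.004] tcp [ 0.5427 -0.1806  0.1313] t 15.2 toolx [ 0.003 -0.003 -1.   ] jaw hdg -51.67 j [-0.43  0.45  0.82  1.95 -0.41  0.92 -0.3 ] F [  9.5  -9.1 -12.8] w 0.15
 yaw units 0.0 deg about toolx 0.0
 yaw units -1.5 deg about toolx -180.0
[-2.1596067  -1.58583577 -0.02257576]
```

View pics/w14.png

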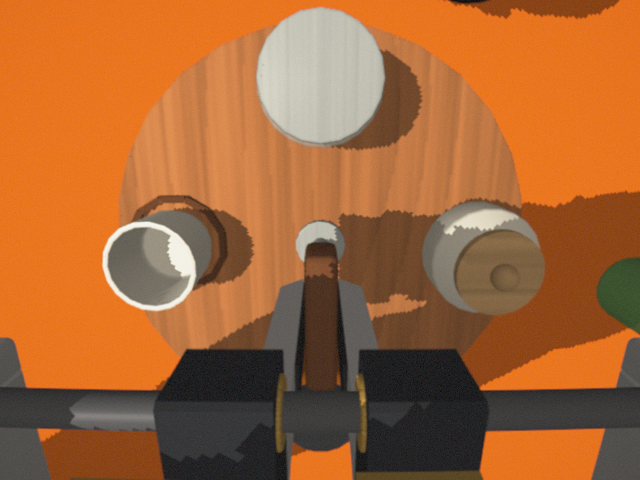

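The bar is gripped at 14 mm. The jaws pulled the tool about 1.8 mm along +ty with 13 N side force, so I'll relieve that by shifting the target before turning.

Call:
{"method": "move_arm", "body": {"deltas": [{"hand":1,"tx":0,"ty":0.01,"tz":0,"yaw":0},{"hand":1,"tx":0,"ty":0.02,"tz":0,"yaw":0},{"hand":1,"tx":0,"ty":0.02,"tz":0,"yaw":0}]}}

```text
t: 15.45
tool_pos: [0.5427, -0.1806, 0.1313]
orientation: [-1.704, 1.57, 2.107]
force: [-4.7, 1.0, 4.9]
gripper_width: 0.151
```

Call:
{"method": "move_arm", "body": {"deltas": [{"hand":1,"tx":0,"ty":0,"tz":0,"yaw":-0.004},{"hand":1,"tx":0,"ty":0,"tz":0,"yaw":-0.012},{"hand":1,"tx":0,"ty":0,"tz":0,"yaw":-0.024},{"hand":1,"tx":0,"ty":0,"tz":0,"yaw":-0.036},{"hand":1,"tx":0,"ty":0,"tz":0,"yaw":-0.048},{"hand":1,"tx":0,"ty":0,"tz":0,"yaw":-0.06},{"hand":1,"tx":0,"ty":0,"tz":0,"yaw":-0.07},{"hand":1,"tx":0,"ty":0,"tz":0,"yaw":-0.08}]}}

```text
t: 16.12
tool_pos: [0.5425, -0.1803, 0.1313]
orientation: [-1.823, 1.57, 2.157]
force: [-5.0, 2.2, 6.9]
gripper_width: 0.148
```

Run:
```python
from h import *
go([.543,-0.181,.131],20.97); print(sensors.sense()['wrist_torque'])
d=grab('wrist'); save(d,'w15.png')
```

```text
tx,ty,tz [0.002 0.008 0.002] tcp [ 0.5425 -0.1803  0.1313] t 16.1167 toolx [-0.001  0.001 -1.   ] jaw hdg -41.97 j [-0.4   0.43  0.78  1.95 -0.38  0.92 -0.16] F [-5.   2.2  6.9] w 0.148
 yaw units -0.525 deg about toolx -62.9
 yaw units 0.975 deg about toolx 117.1
[ 0.37359503  1.25724647 -0.10882967]
```

View pics/w15.png

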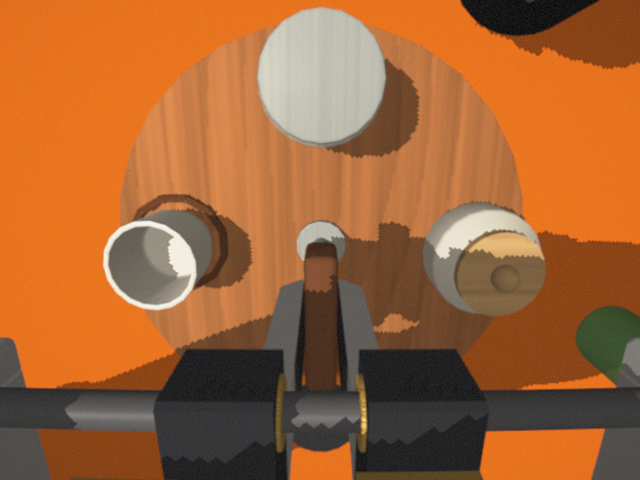

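The plate follows and forces are small. Continuing.

Call:
{"method": "move_arm", "body": {"deltas": [{"hand":1,"tx":0,"ty":0,"tz":0,"yaw":-0.012},{"hand":1,"tx":0,"ty":0,"tz":0,"yaw":-0.024},{"hand":1,"tx":0,"ty":0,"tz":0,"yaw":-0.036},{"hand":1,"tx":0,"ty":0,"tz":0,"yaw":-0.048},{"hand":1,"tx":0,"ty":0,"tz":0,"yaw":-0.06},{"hand":1,"tx":0,"ty":0,"tz":0,"yaw":-0.072},{"hand":1,"tx":0,"ty":0,"tz":0,"yaw":-0.084},{"hand":1,"tx":0,"ty":0,"tz":0,"yaw":-0.096}]}}

```text
t: 16.83
tool_pos: [0.5422, -0.1802, 0.1312]
orientation: [-1.873, 1.569, 2.308]
force: [-6.7, 4.1, 8.2]
gripper_width: 0.146
```

Call:
{"method": "move_arm", "body": {"deltas": [{"hand":1,"tx":0,"ty":0,"tz":0,"yaw":-0.012},{"hand":1,"tx":0,"ty":0,"tz":0,"yaw":-0.024},{"hand":1,"tx":0,"ty":0,"tz":0,"yaw":-0.036},{"hand":1,"tx":0,"ty":0,"tz":0,"yaw":-0.048},{"hand":1,"tx":0,"ty":0,"tz":0,"yaw":-0.06},{"hand":1,"tx":0,"ty":0,"tz":0,"yaw":-0.072},{"hand":1,"tx":0,"ty":0,"tz":0,"yaw":-0.084},{"hand":1,"tx":0,"ty":0,"tz":0,"yaw":-0.096}]}}

```text
t: 17.5
tool_pos: [0.5419, -0.18, 0.1312]
orientation: [-2.009, 1.568, 2.373]
force: [-10.7, 4.8, 11.3]
gripper_width: 0.149
```

Run:
```python
from h import *
go([.543,-0.181,.131],20.97); print(sensors.sense()['wrist_torque'])
```

```text
tx,ty,tz [0.002 0.014 0.006] tcp [ 0.5419 -0.18    0.1312] t 17.5 toolx [-0.002  0.002 -1.   ] jaw hdg -18.92 j [-0.32  0.4   0.68  1.94 -0.32  0.9   0.18] F [-10.7   4.8  11.3] w 0.149
 yaw units -0.332 deg about toolx -39.9
 yaw units 1.168 deg about toolx 140.1
[ 0.91667914  2.18646979 -0.0928733 ]
```

Call:
{"method": "move_arm", "body": {"deltas": [{"hand":1,"tx":-0.002,"ty":-0.004,"tz":0,"yaw":-0.012},{"hand":1,"tx":-0.005,"ty":-0.008,"tz":0,"yaw":-0.024},{"hand":1,"tx":-0.005,"ty":-0.01,"tz":0,"yaw":-0.036},{"hand":1,"tx":-0.005,"ty":-0.01,"tz":0,"yaw":-0.048},{"hand":1,"tx":-0.005,"ty":-0.01,"tz":0,"yaw":-0.06},{"hand":1,"tx":-0.005,"ty":-0.01,"tz":0,"yaw":-0.072},{"hand":1,"tx":-0.005,"ty":-0.01,"tz":0,"yaw":-0.084},{"hand":1,"tx":-0.005,"ty":-0.01,"tz":0,"yaw":-0.096}]}}

```text
t: 18.17
tool_pos: [0.5416, -0.1799, 0.1313]
orientation: [-2.016, 1.57, 2.568]
force: [-2.9, 5.2, -5.4]
gripper_width: 0.148
```

Call:
{"method": "move_arm", "body": {"deltas": [{"hand":1,"tx":0,"ty":0,"tz":0,"yaw":-0.012},{"hand":1,"tx":0,"ty":0,"tz":0,"yaw":-0.024},{"hand":1,"tx":0,"ty":0,"tz":0,"yaw":-0.036},{"hand":1,"tx":0,"ty":0,"tz":0,"yaw":-0.048},{"hand":1,"tx":0,"ty":0,"tz":0,"yaw":-0.06},{"hand":1,"tx":0,"ty":0,"tz":0,"yaw":-0.072},{"hand":1,"tx":0,"ty":0,"tz":0,"yaw":-0.084},{"hand":1,"tx":0,"ty":0,"tz":0,"yaw":-0.096}]}}

```text
t: 18.83
tool_pos: [0.5412, -0.1799, 0.1313]
orientation: [-2.096, 1.569, 2.69]
force: [-4.7, 5.2, -4.1]
gripper_width: 0.145
```

Run:
```python
from h import *
go([.543,-0.181,.131],20.97); print(sensors.sense()['wrist_torque'])
```

```text
tx,ty,tz [0.003 0.017 0.012] tcp [ 0.5412 -0.1799  0.1313] t 18.8333 toolx [-0.001  0.001 -1.   ] jaw hdg 4.19 j [-0.25  0.38  0.58  1.94 -0.26  0.9   0.53] F [-4.7  5.2 -4.1] w 0.145
 yaw units -0.14 deg about toolx -16.8
 yaw units 1.36 deg about toolx 163.2
[ 1.09962647  1.16290886 -0.06215146]
```

Call:
{"method": "move_arm", "body": {"deltas": [{"hand":1,"tx":0,"ty":0,"tz":0,"yaw":-0.012},{"hand":1,"tx":0,"ty":0,"tz":0,"yaw":-0.024},{"hand":1,"tx":0,"ty":0,"tz":0,"yaw":-0.036},{"hand":1,"tx":0,"ty":0,"tz":0,"yaw":-0.048},{"hand":1,"tx":0,"ty":0,"tz":0,"yaw":-0.06},{"hand":1,"tx":0,"ty":0,"tz":0,"yaw":-0.072},{"hand":1,"tx":0,"ty":0,"tz":0,"yaw":-0.084},{"hand":1,"tx":0,"ty":0,"tz":0,"yaw":-0.096}]}}

```text
t: 19.5
tool_pos: [0.5409, -0.18, 0.1313]
orientation: [-2.25, 1.569, 2.737]
force: [-7.1, 5.9, -1.0]
gripper_width: 0.146
```

Call:
{"method": "move_arm", "body": {"deltas": [{"hand":1,"tx":0,"ty":0,"tz":0,"yaw":-0.01},{"hand":1,"tx":0,"ty":0,"tz":0,"yaw":-0.02},{"hand":1,"tx":0,"ty":0,"tz":0,"yaw":-0.03},{"hand":1,"tx":0,"ty":0,"tz":0,"yaw":-0.036},{"hand":1,"tx":0,"ty":0,"tz":0,"yaw":-0.04},{"hand":1,"tx":0,"ty":0,"tz":0,"yaw":-0.042},{"hand":1,"tx":0,"ty":0,"tz":0,"yaw":-0.042},{"hand":1,"tx":0,"ty":0,"tz":0,"yaw":-0.042}]}}

```text
t: 20.17
tool_pos: [0.5407, -0.18, 0.1313]
orientation: [-2.31, 1.568, 2.763]
force: [-7.3, 4.9, -1.0]
gripper_width: 0.146
```

Run:
```python
from h import *
import pickle
go([.543,-0.181,.131],20.97)
d=grab('wrist'); save(d,'w16.png');pickle.dump(d,open('w16.pkl','wb'))
d=grab('side'); save(d,'s16.png');pickle.dump(d,open('s16.pkl','wb'))
cv2.imwrite('pics/s16c.png',cv2.resize(d['image'][140:260,240:400,::-1],None,fx=4.5,fy=4.5,interpolation=2))
```

```text
tx,ty,tz [0.002 0.018 0.017] tcp [ 0.5407 -0.18    0.1313] t 20.1667 toolx [-0.002  0.001 -1.   ] jaw hdg 20.67 j [-0.2   0.37  0.51  1.94 -0.23  0.89  0.79] F [-7.3  4.9 -1. ] w 0.146
 yaw units -0.003 deg about toolx -0.3
 yaw units 1.497 deg about toolx 179.7
```

View pics/w16.png

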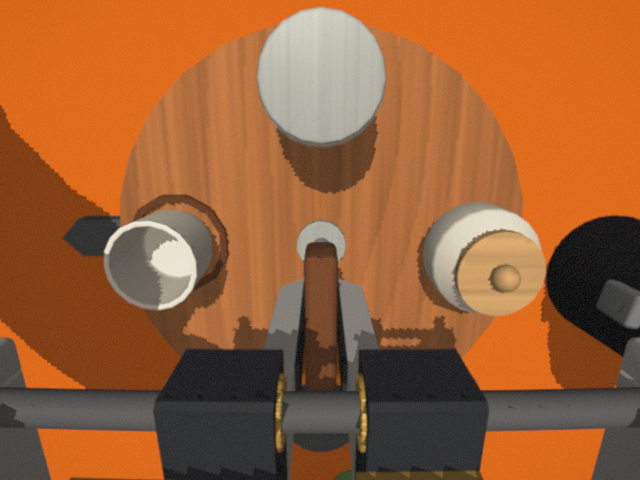

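View pics/s16c.png

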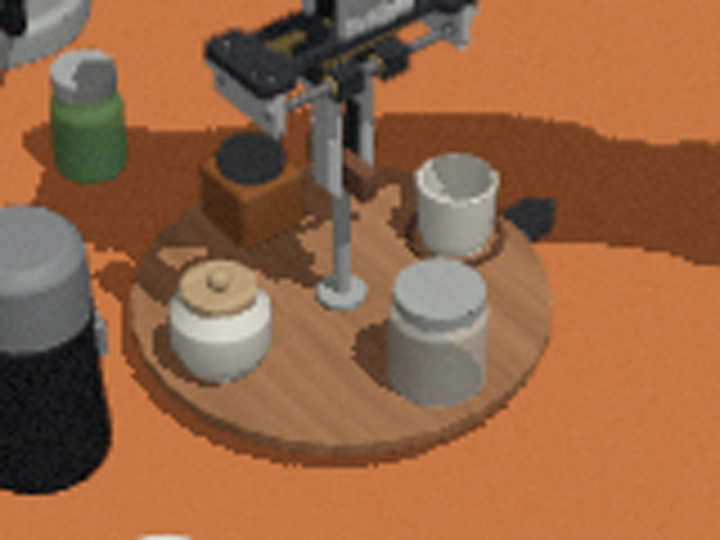

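The cup is in front of the tab, whose tip is at (63,237). Checking the angle numerically.

Run:
```python
from h import *
import pickle
a=np.load('axis.npy')
for n,(x0,x1,y0,y1),(u0,u1,v0,v1) in [('w16',(100,200,215,315),(60,118,205,265)),('s16',(330,354,170,192),(351,365,182,196))]:
    d=pickle.load(open(n+'.pkl','rb')); P=cloud(d); Z=P[...,2]; hsv=cv2.cvtColor(d['image'],cv2.COLOR_RGB2HSV)
    m=np.zeros(Z.shape,bool); m[y0:y1,x0:x1]=1; m&=(Z>.077)&(Z<.097); ys,xs=np.where(m); e=cv2.fitEllipse(cv2.convexHull(np.c_[xs,ys].astype(np.int32))); c=plane(d,[e[0]],.085)[0]; v=c[:2]-a
    print(n,'cup',e[0],c,np.hypot(*v),np.degrees(np.arctan2(v[1],v[0])),'rim z',np.median(Z[m]))
    m=np.zeros(Z.shape,bool); m[v0:v1,u0:u1]=1; m&=(hsv[...,1]<110)&(Z<.03); ys,xs=np.where(m); q=plane(d,np.c_[xs,ys],.0145)[:,:2]-a; r=np.hypot(*q.T); t=q[r>r.max()-.005].mean(0)
    print(' tab',m.sum(),r.max(),'tip',np.degrees(np.arctan2(t[1],t[0])),'mean',np.degrees(np.arctan2(*q.mean(0)[::-1])))
    if n=='w16':
        m=np.zeros(Z.shape,bool); m[190:300,115:240]=1; m&=(hsv[...,2]<95)&(Z>.015)&(Z<.05); ys,xs=np.where(m); q=plane(d,np.c_[xs,ys],.034)[:,:2]-a; print(' ring? mean r',np.hypot(*q.T).max(),len(q))
T,s=tool(); print(s['joint_velocities'].round(4))
```

```text
w16 cup (151.82818603515625, 263.2543029785156) [ 0.44462792 -0.21375945  0.085     ] 0.10277570442344704 -160.6302701157733 rim z 0.08474865945237503
 tab 1533 0.20399892130806085 tip -158.98980931194748 mean -159.82722383201346
 ring? mean r 0.1506091929149388 554
s16 cup (341.125, 180.6443634033203) [ 0.44661824 -0.21246401  0.085     ] 0.10046996410062611 -160.95077317221873 rim z 0.08301260352899464
 tab 72 0.20246021464617342 tip -158.00201636473102 mean -159.514952943741
[ 0.0024  0.0016  0.0004  0.0014  0.0006 -0.0001  0.0001]
```

Call:
{"method": "move_arm", "body": {"deltas": [{"hand":1,"tx":0,"ty":0,"tz":0,"yaw":0},{"hand":1,"tx":0,"ty":0,"tz":0,"yaw":0},{"hand":1,"tx":0,"ty":0,"tz":0,"yaw":0},{"hand":1,"tx":0,"ty":0,"tz":0,"yaw":0},{"hand":1,"tx":0,"ty":0,"tz":0,"yaw":0},{"hand":1,"tx":0,"ty":0,"tz":0,"yaw":0}]}}

```text
t: 20.77
tool_pos: [0.5407, -0.18, 0.1313]
orientation: [-2.312, 1.568, 2.761]
force: [-9.0, 5.1, -0.7]
gripper_width: 0.145
```

Run:
```python
from h import *
go([.541,-0.18,.131],20.97)
print(ticket.sign_off())
```

```text
tx,ty,tz [0.003 0.003 0.001] tcp [ 0.5407 -0.18    0.1313] t 20.7667 toolx [-0.002  0.001 -1.   ] jaw hdg 20.66 j [-0.2   0.37  0.51  1.94 -0.23  0.89  0.79] F [-9.   5.1 -0.7] w 0.145
 yaw units -0.003 deg about toolx -0.3
 yaw units 1.497 deg about toolx 179.7
the job is handed in; nothing more can be done
None
```

I set the mouth-up cup in the ring, turned the turntable about 72° anticlockwise to the front tab by its handle, and handed in at t ≈ 20.8 s of the 72 s allowed. The handle is still gripped.

- **Cup:** I took it from the tray with an 18 N grip and lowered it into the ring, with about 7 N of contact as it touched down. The last pictures show it upright, rim at about 0.085 m and roughly 2 mm off the ring's centre.
- **Front position:** The cup is at −160.6° to −161.0° about the axis and the tab tip at −158° to −159°. The ring itself is about 0.3° from the tab direction, judged from the jaw heading, against 7.5° allowed.
- **Holding still:** The joints were still and the grip was set at 25 N, closed on the 14 mm bar.
- **What disagreed:** The handle turned out about 2 mm off my measured centre. I eased the side force twice, but about 10 N of steady side load was left at the end. The wrist and side cameras differed by 2–3 mm on the cup.
- **Other things:** I did not measure whether the other objects had moved. I saw no sign of contact in the side pictures.

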